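# Return the honey tasting row to the display rack

## Robot

A 6-joint arm with a two-finger parallel gripper is mounted at the origin on the work surface. World frame = base frame: x ahead of the robot, y to its left, z up, the work surface at z = 0. Lengths are in mm, angles in rad, forces in N, time in s.
With the tool pointing down it reaches from about 275 to 1000 mm from the base axis. Payload 8.4 kg.
Tool frame: the origin (TCP) lies at the very end of the fingers, on their centre line; the grasp point (between the pads) lies 19 mm behind it; z points along the fingers, y is the direction in which the jaws open and shut (so a half turn about z gives the same grasp; the last joint's range is limited). The gripper opens to 85 mm and grips with 20 to 120 N. Pads are 22 mm wide; open, the fingers measure 114 mm over their backs; the gripper's body (76 mm by 85 mm) begins 54 mm behind the grasp point. The pads swing forward as they close: fully open they stand 13 mm farther back than shut.
Start: joints at [1.211, 0.353, 1.633, -0, 1.155, -0.002], TCP at [218.883, 585.421, 231.281] pointing down, gripper open.
Joint ranges: [-2.63, 2.63], [-0.92, 2.1], [0.06, 2.66], [-1.3, 4.44], [0, 2.69], [-3.02, 3.02]. Speed limits (rad/s): [2.22, 2.22, 2.79, 3.14, 3.14, 3.14].

## Interface

Orientations are given as [roll, pitch, yaw] about the fixed x, y, z axes, in that order (R = Rz(yaw) Ry(pitch) Rx(roll)).
In Python, from rig import r gives the robot as it stands.
- The arm moves only by the tool jog_arm, never from a script. Its argument "increments" is text: rows parted by semicolons, each of 7 numbers parted by spaces: the shift along the tool's x, y, z in cm, then the turn, a rotation vector about the tool's x, y, z in rad, then the opening, from -1 (shut) to 1 (fully open). A call has exactly 8 rows; each row shifts and turns the commanded pose from where the row before left it, along the tool's axes as they then stand; what a row does not reach is not made up. A row lasts 1/10 s, in which the tool goes at most 50 mm and 8.59 degrees, less where a joint would pass 70% of its speed; a pose out of reach is approached as far as the arm can. A call with a gripper value outside its range is refused whole. The fingers move at their own pace and stop on an object; "squeeze" is the grip in N (left out, the last holds). Time passes only in rows, so rows that do not move let the fingers close, or fill a call up. It gives the time, the measured TCP pose, the force and the opening at its end, in the units of the state.
- r.sense(): the state, without advancing time (a new reading comes with each control period).
- r.grab_frame(name): name is "side" or "top"; returns the picture (420x560x3 uint8, red, green, blue); there is no depth.
- r.camera_info(name): a dict with "K" (3x3 intrinsics, pixels), "dist_coeffs" ([k1, k2, p1, p2, k3] as OpenCV has them; the pictures are not rectified), "rvec" (rotation vector, rad) and "tvec" (3), from world to camera coordinates, as OpenCV has them. Camera axes: x right, y down, z forward; pixel columns grow to the right and rows downward; lengths in mm; the calibration is good to about 2 mm. A picture is of the moment at which its call begins. camera_info takes no time and is no camera call.
- r.sign_off(): hands the job in, once; it reports no verdict.
The state is a dict: "clock": time; "qpos": joint angles; "qvel": joint speeds; "joint_efforts": joint torques, N m; "eef_pos": TCP position; "tcp_rot": TCP orientation; "contact_force": force on the tool from outside, world axes, zero at the start; "wrist_torque": the same for the moment, N m; "opening": opening from 0.0 (shut) to 1.0 (fully open).
Only numpy, scipy, OpenCV 4.12 (cv2) and the standard library are available. Lean on these libraries where they do the work, as an engineer would, in place of code of your own. Each camera call takes 0.05 s, during which the arm holds its last target.

## Task

The honey tasting is over: move the four jars from their saucers on the tasting board into the four bays of the plywood display rack, one jar to a bay, keeping the row in exactly the left-to-right order in which it stands now (as seen from the robot), since it runs from mild to strong. Stand each jar upright on the floor of its bay, near the middle of the bay, setting it down rather than dropping it, never tip one over, and let go of them all.

Things in the scene. Friction and masses are not known exactly. Their poses are not given: they have to be found in the camera images.
- tall_jar: Tall slim round honey jar, 54 mm diameter up to 107 mm, then a lid 50 mm across; 125 mm high in all, about 0.45 kg. Origin: centre of its underside; z up. Loose, amber honey in glass, paper label, brass-coloured lid. Starts upright on a saucer, underside 21 mm above the table; gripped well 95 mm above its underside, any yaw.
- squat_jar: Low wide round honey jar, 66 mm diameter up to 52 mm, then a lid 62 mm across; 70 mm high in all, about 0.4 kg. Origin: centre of its underside; z up. Loose, amber honey in glass, paper label, brass-coloured lid. Starts upright on a saucer, underside 21 mm above the table; gripped well 46 mm above its underside, any yaw.
- hex_jar: Six-sided honey jar, 56 mm across flats (65 mm across corners) up to 74 mm, then a lid 46 mm across; 90 mm high in all, about 0.38 kg. Origin: centre of its underside; z up. Loose, amber honey in glass, paper label, brass-coloured lid. Starts upright on a saucer, underside 21 mm above the table; gripped well across two flats 58 mm above its underside. One pair of flats faces along its own x axis, the others at 60 and 120 degrees from it.
- square_jar: Square honey jar, 54 by 54 mm up to 82 mm, then a round lid 44 mm across; 100 mm high in all, about 0.43 kg. Origin: centre of its underside; z up. Loose, amber honey in glass, paper label, brass-coloured lid. Starts upright on a saucer, underside 21 mm above the table; gripped well across two sides 66 mm above its underside. Its sides face along its own x and y axes.
- saucer_a: Saucer of the tall jar: identical white round drip saucer, 88 mm across and 6 mm thick, flat on top, fixed on the tasting board; the one on which the tall round jar stands at the start. Which place of the row it has varies; it stays put, so it still shows afterwards where that jar stood. Origin: centre of its underside.
- saucer_b: Saucer of the squat jar: identical white round drip saucer, 88 mm across and 6 mm thick, flat on top, fixed on the tasting board; the one on which the squat round jar stands at the start. Which place of the row it has varies; it stays put, so it still shows afterwards where that jar stood. Origin: centre of its underside.
- saucer_c: Saucer of the six-sided jar: identical white round drip saucer, 88 mm across and 6 mm thick, flat on top, fixed on the tasting board; the one on which the six-sided jar stands at the start. Which place of the row it has varies; it stays put, so it still shows afterwards where that jar stood. Origin: centre of its underside.
- saucer_d: Saucer of the square jar: identical white round drip saucer, 88 mm across and 6 mm thick, flat on top, fixed on the tasting board; the one on which the square jar stands at the start. Which place of the row it has varies; it stays put, so it still shows afterwards where that jar stood. Origin: centre of its underside.
- board: Tasting board: flat dark wooden board, 108 (x) by 430 mm (y), 15 mm thick, fixed, nearer to the robot than the rack or beyond it. Origin: centre of its underside; x away from the robot, y to the left, turned at most 0.12 rad. Its saucers stand at y = +150, +50, -50, -150 mm. Loose counter things up to 140 mm high stand about 260 mm left and right of the centres of board and rack, a few more near the robot.
- rack: Display rack: low plywood tray, 116 (x) by 412 mm (y), fixed, four empty bays in a row. Origin: centre of its underside; x away from the robot, y to the left, turned at most 0.12 rad. Bay centres: x = 0, y = +150, +50, -50, -150 mm; each bay 94 mm wide (y), 100 mm deep (x), floor 12 mm above the table. Walls 6 to 8 mm thick; tops above the table: front and back 26, dividers 30, ends 34 mm.
There are look-alikes about, which are no part of the job. Leave any pink look-alike of the hex_jar alone.

How it is judged (in metres and radians):
At the end, for the whole second after the job is handed in: Each jar stands upright (within 0.1 rad) and at rest on the rack's floor (within 5 mm), within 15 mm of the middle of its bay both along and across the rack, and the bay has the same place in the rack, from the left, as the jar's saucer has on the board; all jars are let go (((y of saucer_a in the frame of board between 0.12 and 0.18 m and y of tall_jar in the frame of rack between 0.135 and 0.165 m) or (y of saucer_a in the frame of board between 0.02 and 0.08 m and y of tall_jar in the frame of rack between 0.035 and 0.065 m) or (y of saucer_a in the frame of board between -0.08 and -0.02 m and y of tall_jar in the frame of rack between -0.065 and -0.035 m) or (y of saucer_a in the frame of board between -0.18 and -0.12 m and y of tall_jar in the frame of rack between -0.165 and -0.135 m)) and x of tall_jar in the frame of rack between -0.015 and 0.015 m and z of tall_jar in the frame of rack between 0.007 and 0.017 m and angle between each of tall_jar, squat_jar, hex_jar, square_jar's own z axis and vertical below 0.1 rad and linear speed of each of tall_jar, squat_jar, hex_jar, square_jar below 0.02 m/s and angular speed of each of tall_jar, squat_jar, hex_jar, square_jar below 0.2 rad/s and ((y of saucer_b in the frame of board between 0.12 and 0.18 m and y of squat_jar in the frame of rack between 0.135 and 0.165 m) or (y of saucer_b in the frame of board between 0.02 and 0.08 m and y of squat_jar in the frame of rack between 0.035 and 0.065 m) or (y of saucer_b in the frame of board between -0.08 and -0.02 m and y of squat_jar in the frame of rack between -0.065 and -0.035 m) or (y of saucer_b in the frame of board between -0.18 and -0.12 m and y of squat_jar in the frame of rack between -0.165 and -0.135 m)) and x of squat_jar in the frame of rack between -0.015 and 0.015 m and z of squat_jar in the frame of rack between 0.007 and 0.017 m and ((y of saucer_c in the frame of board between 0.12 and 0.18 m and y of hex_jar in the frame of rack between 0.135 and 0.165 m) or (y of saucer_c in the frame of board between 0.02 and 0.08 m and y of hex_jar in the frame of rack between 0.035 and 0.065 m) or (y of saucer_c in the frame of board between -0.08 and -0.02 m and y of hex_jar in the frame of rack between -0.065 and -0.035 m) or (y of saucer_c in the frame of board between -0.18 and -0.12 m and y of hex_jar in the frame of rack between -0.165 and -0.135 m)) and x of hex_jar in the frame of rack between -0.015 and 0.015 m and z of hex_jar in the frame of rack between 0.007 and 0.017 m and ((y of saucer_d in the frame of board between 0.12 and 0.18 m and y of square_jar in the frame of rack between 0.135 and 0.165 m) or (y of saucer_d in the frame of board between 0.02 and 0.08 m and y of square_jar in the frame of rack between 0.035 and 0.065 m) or (y of saucer_d in the frame of board between -0.08 and -0.02 m and y of square_jar in the frame of rack between -0.065 and -0.035 m) or (y of saucer_d in the frame of board between -0.18 and -0.12 m and y of square_jar in the frame of rack between -0.165 and -0.135 m)) and x of square_jar in the frame of rack between -0.015 and 0.015 m and z of square_jar in the frame of rack between 0.007 and 0.017 m); the robot touches nothing.
It fails at once if a jar is tipped more than about 30 degrees or knocked over (angle between any of tall_jar, squat_jar, hex_jar, square_jar's own z axis and vertical above 0.52 rad).
It fails at once if a jar falls into the rack (still moving faster than 0.5 m/s within 30 mm of the rack's floor, as after a drop of more than about 13 mm) ((linear speed of tall_jar above 0.5 m/s and z of tall_jar in the frame of rack below 0.042 m and x of tall_jar in the frame of rack between -0.058 and 0.058 m and y of tall_jar in the frame of rack between -0.206 and 0.206 m) or (linear speed of squat_jar above 0.5 m/s and z of squat_jar in the frame of rack below 0.042 m and x of squat_jar in the frame of rack between -0.058 and 0.058 m and y of squat_jar in the frame of rack between -0.206 and 0.206 m) or (linear speed of hex_jar above 0.5 m/s and z of hex_jar in the frame of rack below 0.042 m and x of hex_jar in the frame of rack between -0.058 and 0.058 m and y of hex_jar in the frame of rack between -0.206 and 0.206 m) or (linear speed of square_jar above 0.5 m/s and z of square_jar in the frame of rack below 0.042 m and x of square_jar in the frame of rack between -0.058 and 0.058 m and y of square_jar in the frame of rack between -0.206 and 0.206 m)).
It also fails if it takes over 96 s, if anything falls off the work surface, if the arm or the gripper's body presses on something with over 40 N, if the wrist force passes 120 N, or if a joint passes its speed limit or range.

## Working session

There is one attempt and no reset: what is moved stays moved. The work goes in short steps, Python scripts to look and compute and a tool call to move; the robot and the scene stay as the last step left them, time stands still between calls to the robot, and variables do not carry over. Pictures are saved under pics/ and viewed, and the job is handed in when it is done.

Besides the shell and the picture viewer there is one more tool, called as a command line: name --argument value ..., lists and objects as JSON in quotes. jog_arm: Moves the arm, as the interface text tells. Its arguments: {"type":"object","properties":{"increments":{"type":"string"},"squeeze":{"type":"number"}},"required":["increments"]}

```bash
ls; mkdir -p pics; python3 - <<'E'
from rig import r
import cv2
s=r.sense(); print(s)
for n in("side","top"):
    im=r.grab_frame(n); cv2.imwrite(f"pics/{n}0.png",im[:,:,::-1]); print(n,r.camera_info(n))
E
```

```text
pics
{'clock': 0.0, 'qpos': array([ 1.21059257e+00,  3.53637281e-01,  1.63411165e+00, -8.24643909e-06,
        1.15520530e+00, -2.36322004e-03]), 'qvel': array([-0.00135   ,  0.00025005, -0.00022745,  0.00038507, -0.00127989,
        0.00106598]), 'joint_efforts': array([-2.88922609e-03, -6.05256057e+01, -3.42068410e+01, -2.49786199e-04,
        9.41894104e-03,  9.10558788e-05]), 'eef_pos': array([218.7251129 , 584.98260891, 230.57809139]), 'tcp_rot': array([-3.14023107e+00,  4.32223197e-06,  2.78375545e+00]), 'contact_force': array([-0.85490609, -0.99148633, -0.13919046]), 'wrist_torque': array([-0.01623342, -0.01689079,  0.02223373]), 'opening': 1.0009051294165645}
side {'K': array([[450.69247246,   0.        , 273.42733249],
       [  0.        , 450.69247246, 209.93728859],
       [  0.        ,   0.        ,   1.        ]]), 'dist_coeffs': array([-0.060173,  0.      ,  0.      ,  0.      ,  0.      ]), 'rvec': array([ 0.50042129, -2.76271098,  1.12840946]), 'tvec': array([502.67079258, 189.34564816, 744.4179825 ])}
top {'K': array([[472.47594084,   0.        , 280.09786474],
       [  0.        , 472.47594084, 210.96586336],
       [  0.        ,   0.        ,   1.        ]]), 'dist_coeffs': array([0.04005031, 0.        , 0.        , 0.        , 0.        ]), 'rvec': array([ 2.09709983, -2.13511665,  0.18366199]), 'tvec': array([-32.19867309, 573.35529099, 725.50145523])}
```

View pics/top0.png

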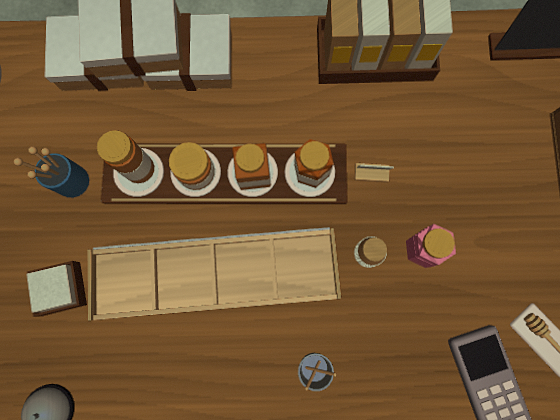

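View pics/side0.png

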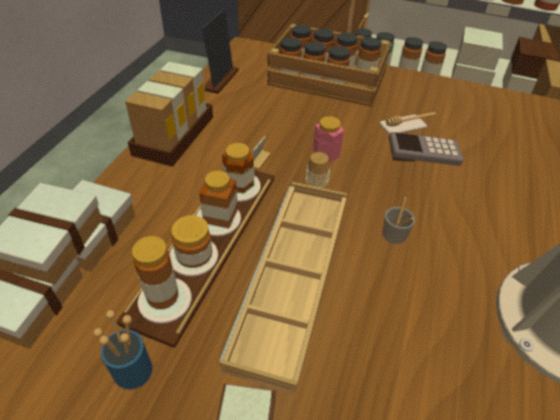

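```bash
python3 - <<'E'
import cv2
t=cv2.imread("pics/top0.png"); s=cv2.imread("pics/side0.png")
cv2.imwrite("pics/z1.png",cv2.resize(t[120:210,95:355],None,fx=3,fy=3,interpolation=cv2.INTER_CUBIC))
cv2.imwrite("pics/z2.png",cv2.resize(t[220:330,80:350],None,fx=2.9,fy=2.9,interpolation=cv2.INTER_CUBIC))
cv2.imwrite("pics/z3.png",cv2.resize(s[130:390,120:360],None,fx=2.3,fy=2.3,interpolation=cv2.INTER_CUBIC))
E
```

```text
(no output)
```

View pics/z1.png

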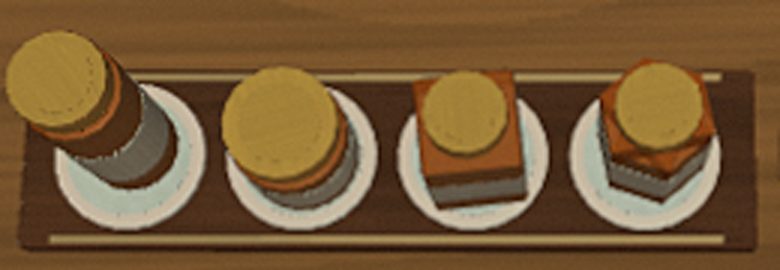

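View pics/z2.png

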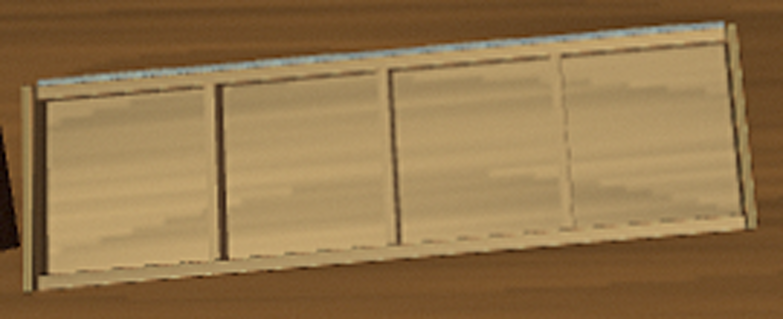

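View pics/z3.png

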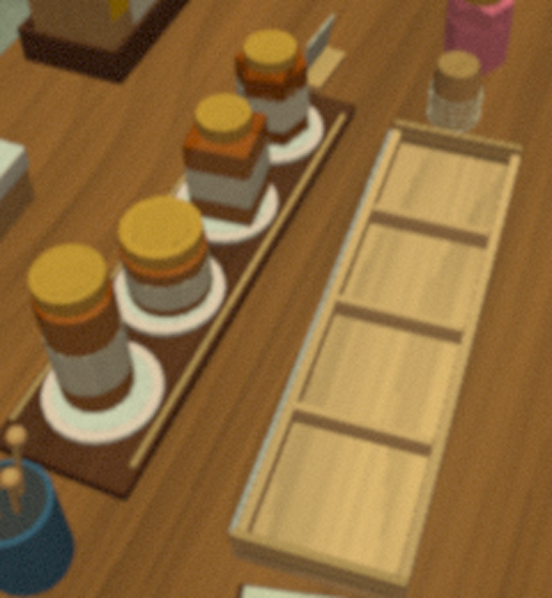

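```bash
cat > h.py <<'E'
import cv2,numpy as np
from rig import r
def cam(n):
    c=r.camera_info(n); R,_=cv2.Rodrigues(np.array(c['rvec'])); return c['K'],c['dist_coeffs'],R,np.array(c['tvec']).ravel()
def cast(n,px,z):
    K,d,R,t=cam(n); px=np.atleast_2d(np.array(px,float))
    u=cv2.undistortPoints(px.reshape(-1,1,2),K,d).reshape(-1,2)
    D=np.c_[u,np.ones(len(u))]@R; C=-R.T@t
    return (C+D*((z-C[2])/D[:,2])[:,None])[:,:2]
def proj(n,P):
    K,d,R,t=cam(n); return cv2.projectPoints(np.array(P,float).reshape(-1,1,3),cv2.Rodrigues(R)[0],t,K,d)[0].reshape(-1,2)
def circ(P): # algebraic circle fit
    A=np.c_[2*P,np.ones(len(P))]; s=np.linalg.lstsq(A,(P**2).sum(1),rcond=None)[0]
    return s[0],s[1],np.sqrt(s[2]+s[0]**2+s[1]**2)
E
python3 - <<'E'
from h import *
for n in("top","side"):
    K,d,R,t=cam(n); print(n,-R.T@t)
t=cv2.imread("pics/top0.png"); s=cv2.imread("pics/side0.png")
for n,im in(("top",t),("side",s)):
    hsv=cv2.cvtColor(im,cv2.COLOR_BGR2HSV)
    for nm,p in(("tall",(114,147) if n=="top" else(150,250)),("squat",(190,160)if n=="top" else(191,230)),("sq",(250,157)if n=="top" else(217,180)),("hex",(314,155)if n=="top" else(237,152))):
        print(n,nm,hsv[p[1],p[0]])
z1=lambda p:np.array(p)/3+[95,120]-1/3
z2=lambda p:np.array(p)/2.9+[80,220]-.33
z3=lambda p:np.array(p)/2.3+[120,130]-.28
print("rack ends z34",cast("top",z2([(22,87),(24,291),(737,24),(756,228)]),34))
print("rack front z26",cast("top",z2([(40,290),(748,230)]),26))
print("div z30",cast("top",z2([(211,86),(213,262),(382,70),(392,244),(555,55),(568,228)]),30))
print("side ends z34",cast("side",z3([(396,121),(521,149),(235,537),(407,584)]),34))
print("sq top z103",cast("top",z1([(414,73),(514,70),(524,172),(422,180)]),103))
print("board z15",cast("top",z1([(30,70),(752,70),(757,248),(22,247)]),15))
E
```

```text
top [427.0681532  -52.6483985  819.12535331]
side [350.80633555 537.39306161 656.37751724]
top tall [ 20 166 163]
top squat [ 20 165 162]
top sq [ 21 168 162]
top hex [ 20 168 162]
side tall [ 21 186 184]
side squat [ 21 188 186]
side sq [ 20 184 190]
side hex [ 20 180 188]
rack ends z34 [[ 517.09612937  280.04349062]
 [ 402.9579934   271.56210852]
 [ 545.70988937 -131.77471704]
 [ 429.84900112 -137.94368549]]
rack front z26 [[ 403.05626884  265.93414304]
 [ 428.83238984 -134.24516394]]
div z30 [[515.91923342 172.94549887]
 [416.43458146 168.12532503]
 [523.28204205  74.18987668]
 [424.40527538  67.32035415]
 [530.12973021 -26.18317503]
 [431.52424841 -32.29311008]]
side ends z34 [[ 541.05684131 -123.83999933]
 [ 427.74126506 -129.0780652 ]
 [ 512.08904417  283.26631567]
 [ 400.68283487  274.00966909]]
sq top z103 [[672.90162762  30.32102815]
 [673.43412546 -22.59403634]
 [617.72257041 -27.19407482]
 [614.50624077  26.05707369]]
board z15 [[ 709.35912738  268.44999897]
 [ 700.51216321 -159.72963716]
 [ 593.0100322  -158.17321528]
 [ 601.98042278  267.63578355]]
```

```bash
python3 - <<'E'
from h import *
H=dict(tall=125,squat=70,sq=100,hex=90)
sd={}
for n in("top","side"):
    im=cv2.imread(f"pics/{n}0.png")
    hsv=cv2.cvtColor(im,cv2.COLOR_BGR2HSV)
    # lid: bright top face
    m=cv2.inRange(hsv,(17,140,140 if n=="top" else 150),(25,220,255))
    pts=dict(tall=(114,147) ,squat=(190,160),sq=(250,157),hex=(314,155)) if n=="top" else dict(tall=(150,250),squat=(191,230),sq=(217,180),hex=(237,152))
    m=cv2.morphologyEx(m,cv2.MORPH_OPEN,np.ones((3,3)))
    k,l,st,ce=cv2.connectedComponentsWithStats(m)
    for nm,p in pts.items():
        c=l[p[1],p[0]]
        cn=max(cv2.findContours((l==c).astype(np.uint8),0,1)[0],key=len)[:,0]
        h=cv2.convexHull(cn)[:,0].astype(float)
        P=cast(n,h,21+H[nm]); print(n,nm,st[c],np.round(circ(P),1), "moment c",np.round(cast(n,[ce[c]],21+H[nm]),1))
    w=cv2.inRange(hsv,(0,0,150),(180,70,255)) 
    w[:, 400:]=0
    cv2.imwrite(f"pics/w_{n}.png",np.hstack([w[100:400,60:360],m[100:400,60:360]]))
E
```

```text
top tall [ 97 130  33  32 816] [659.1 203.5  24.4] moment c [[658.9 203.5]]
top squat [ 169  142   38   37 1089] [651.6 104.   30.3] moment c [[651.2 104. ]]
top sq [236 144  28  26 583] [646.2   2.6  21.2] moment c [[646.1   2.6]]
top hex [300 141  29  28 631] [650.4 -97.9  22.3] moment c [[650.3 -97.9]]
side tall [132 235  34  27 714] [656.7 205.6  24.8] moment c [[656.4 206.2]]
side squat [171 214  37  29 796] [649. 107.  31.] moment c [[648.7 108.1]]
side sq [205 170  24  17 328] [643.8   6.1  22. ] moment c [[643.5   6.4]]
side hex [225 142  24  16 289] [647.8 -94.   23.4] moment c [[647.6 -93.4]]
```

View pics/w_top.png

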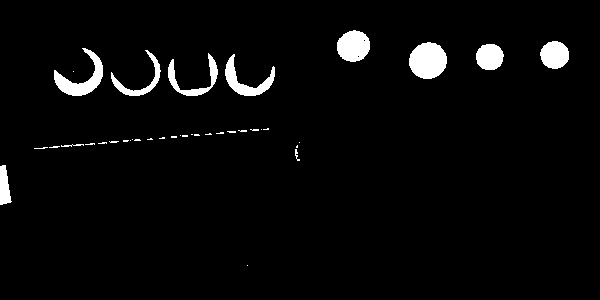

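View pics/w_side.png

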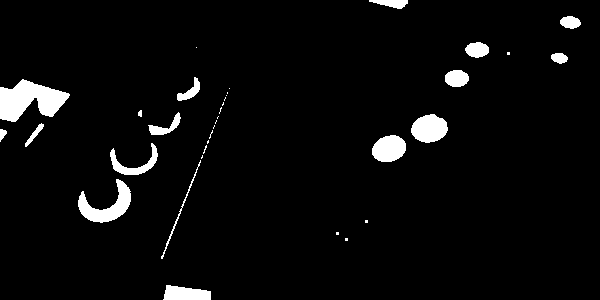

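```bash
python3 - <<'E'
import cv2,numpy as np
t=cv2.imread("pics/top0.png"); s=cv2.imread("pics/side0.png")
a=cv2.resize(t[132:196,225:345],None,fx=6,fy=6,interpolation=cv2.INTER_CUBIC)
b=cv2.resize(s[135:240,190:275],None,fx=5.5,fy=5.5,interpolation=cv2.INTER_CUBIC)
cv2.imwrite("pics/z4.png",a);cv2.imwrite("pics/z5.png",b)
E
```

```text
(no output)
```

View pics/z4.png

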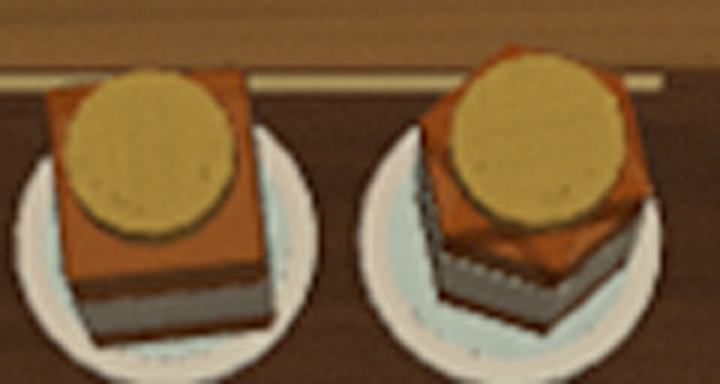

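View pics/z5.png

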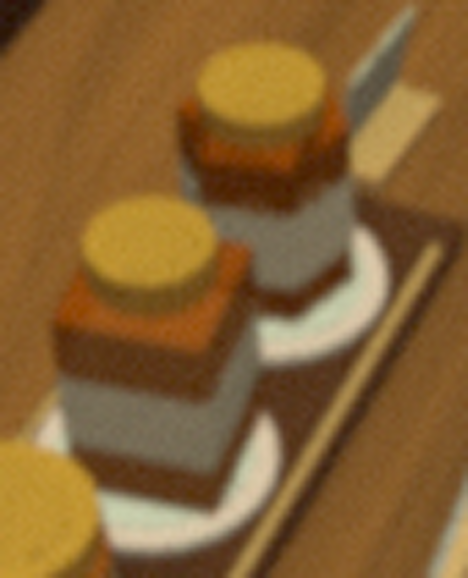

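```bash
python3 - <<'E'
from h import *
z4=lambda p:np.array(p)/6+[225,132]-.42
z5=lambda p:np.array(p)/5.5+[190,135]-.41
z2=lambda p:np.array(p)/2.9+[80,220]-.33
z3=lambda p:np.array(p)/2.3+[120,130]-.28
def edges(P,close=True):
    print(np.round(P,1).tolist(),"mean",P.mean(0).round(1))
    for i in range(len(P) if close else len(P)-1):
        d=P[(i+1)%len(P)]-P[i]; print("  len %.1f ang %.1f deg"%(np.hypot(*d),np.degrees(np.arctan2(d[1],d[0]))%180))
print("sq");edges(cast("top",z4([(48,92),(243,70),(268,262),(66,278)]),103))
edges(cast("top",z4([(98,347),(272,325)]),21),False)
edges(cast("side",z5([(82,475),(212,510),(260,410)]),21),False)
edges(cast("side",z5([(55,325),(197,352),(250,250)]),103),False)
print("hex");edges(cast("top",z4([(512,45),(422,122),(440,232),(556,280),(650,190),(632,95)]),95))
edges(cast("top",z4([(440,297),(545,335),(625,265)]),21),False)
edges(cast("side",z5([(290,315),(348,265)]),21),False)
edges(cast("side",z5([(185,120),(200,160),(293,172),(350,140)]),95),False)
print("divs");edges(cast("side",z3([(373,212),(488,241),(337,306),(462,337),(297,408),(430,448)]),30),False)
E
```

```text
sq
[[668.1, 30.5], [673.1, -21.1], [620.6, -27.1], [617.3, 25.7]] mean [644.8   2. ]
  len 51.8 ang 95.5 deg
  len 52.8 ang 6.5 deg
  len 52.9 ang 93.5 deg
  len 51.0 ang 5.4 deg
[[618.3, 25.4], [623.9, -25.1]] mean [6.211e+02 1.000e-01]
  len 50.8 ang 96.3 deg
[[666.6, 27.5], [617.6, 26.2], [621.3, -24.0]] mean [635.2   9.9]
  len 49.0 ang 1.5 deg
  len 50.3 ang 94.2 deg
[[663.2, 37.1], [615.4, 31.9], [619.1, -18.7]] mean [632.6  16.8]
  len 48.1 ang 6.1 deg
  len 50.8 ang 94.1 deg
hex
[[681.2, -92.8], [660.3, -68.3], [629.9, -72.3], [616.2, -102.5], [640.2, -128.1], [666.5, -124.3]] mean [649.1 -98. ]
  len 32.2 ang 130.4 deg
  len 30.6 ang 7.7 deg
  len 33.1 ang 65.6 deg
  len 35.1 ang 133.2 deg
  len 26.6 ang 8.3 deg
  len 34.7 ang 65.0 deg
[[631.2, -73.9], [619.3, -104.0], [639.6, -127.7]] mean [ 630.  -101.9]
  len 32.3 ang 68.3 deg
  len 31.3 ang 130.6 deg
[[630.5, -73.4], [620.7, -106.8]] mean [625.6 -90.1]
  len 34.8 ang 73.7 deg
[[672.3, -82.0], [658.1, -63.7], [625.2, -69.5], [613.2, -93.0]] mean [642.2 -77. ]
  len 23.1 ang 127.7 deg
  len 33.4 ang 10.0 deg
  len 26.4 ang 62.9 deg
divs
[[524.7, -15.6], [427.7, -18.9], [518.0, 85.7], [421.2, 79.6], [512.4, 179.3], [416.0, 176.5]] mean [470.   81.1]
  len 97.0 ang 1.9 deg
  len 138.1 ang 49.2 deg
  len 96.9 ang 3.6 deg
  len 135.0 ang 47.5 deg
  len 96.4 ang 1.6 deg
```

```bash
cat >> h.py <<'E'
from scipy.spatial.transform import Rotation as Ro
def plan(tx,ty,tz,psi,n,g,start=None,ease=True):
    s=r.sense()
    p=np.array(s['eef_pos'] if start is None else start[:3],float); ps=s['tcp_rot'][2] if start is None else start[3]
    if start is None: print("now",np.round(p,1),np.round(s['tcp_rot'],3),round(s['clock'],2),np.round(s['contact_force'],1),round(s['opening'],3))
    p0=p.copy(); ps0=ps; T=np.array([tx,ty,tz],float); dps=(psi-ps0+np.pi)%(2*np.pi)-np.pi
    rows=[]
    f=lambda u:u if not ease else (u+ (3*u*u-2*u**3))/2
    for i in range(1,n+1):
        tgt=p0+(T-p0)*f(i/n); a=-(dps)*(f(i/n)-f((i-1)/n))
        Rm=Ro.from_euler('xyz',[np.pi,0,ps]).as_matrix()
        d=np.round(Rm.T@(tgt-p)/10,1); a=round(a,3)
        p=p+Rm@d*10; ps-=a
        rows.append("%g %g %g 0 0 %g %g"%(d[0]+0,d[1]+0,d[2]+0,a+0,g))
    print("; ".join(rows[:8]));
    if n>8: print("; ".join(rows[8:]))
    return [*p,ps]
E
python3 -c "
from h import *
plan(658,204.6,225,1.64,16,1)"
```

```text
now [218.7 585.  230.6] [-3.14  -0.     2.784] 0.1 [ 0.2 -0.  -0.8] 0.996
-2 -0.7 0 0 0 0.042 1; -2.6 -0.9 0 0 0 0.054 1; -3.2 -0.8 0.1 0 0 0.064 1; -3.6 -0.7 0 0 0 0.072 1; -3.9 -0.5 0.1 0 0 0.079 1; -4.3 -0.2 0 0 0 0.084 1; -4.5 0.1 0 0 0 0.087 1; -4.4 0.6 0.1 0 0 0.089 1
-4.5 1 0 0 0 0.089 1; -4.2 1.3 0.1 0 0 0.087 1; -3.9 1.6 0 0 0 0.084 1; -3.6 1.9 0 0 0 0.079 1; -3.1 1.9 0.1 0 0 0.072 1; -2.7 1.9 0 0 0 0.064 1; -2.1 1.8 0 0 0 0.054 1; -1.6 1.4 0.1 0 0 0.042 1
```

jog_arm --increments "-2 -0.7 0 0 0 0.042 1; -2.6 -0.9 0 0 0 0.054 1; -3.2 -0.8 0.1 0 0 0.064 1; -3.6 -0.7 0 0 0 0.072 1; -3.9 -0.5 0.1 0 0 0.079 1; -4.3 -0.2 0 0 0 0.084 1; -4.5 0.1 0 0 0 0.087 1; -4.4 0.6 0.1 0 0 0.089 1"

```text
clock: 0.9
eef_pos: [439.1, 394.0, 228.1]
tcp_rot: [-3.141, 0.0, 2.209]
contact_force: [0.1, 0.1, 0.9]
opening: 1.0
```

jog_arm --increments "-4.5 1 0 0 0 0.089 1; -4.2 1.3 0.1 0 0 0.087 1; -3.9 1.6 0 0 0 0.084 1; -3.6 1.9 0 0 0 0.079 1; -3.1 1.9 0.1 0 0 0.072 1; -2.7 1.9 0 0 0 0.064 1; -2.1 1.8 0 0 0 0.054 1; -1.6 1.4 0.1 0 0 0.042 1"

```text
clock: 1.7
eef_pos: [659.3, 203.2, 224.8]
tcp_rot: [-3.141, 0.0, 1.639]
contact_force: [-0.4, -0.2, -0.1]
opening: 0.999
```

```bash
python3 -c "
from h import *
for n in('top','side'): cv2.imwrite(f'pics/{n}1.png',r.grab_frame(n)[:,:,::-1])
e=plan(658,204.6,160,1.64,4,1)
plan(658,204.6,97,1.64,8,1,e)
# expected grip projections
print(proj('top',[[658,204.6,225]]),proj('side',[[658,204.6,225]]))"
```

```text
now [659.5 202.7 224.5] [-3.141e+00  1.000e-03  1.639e+00] 1.8 [ 0.5 -0.2  0.1] 1.001
0 0 1.3 0 0 0 1; 0.1 -0.1 1.9 0 0 0 1; 0.1 0 1.9 0 0 0 1; 0 0 1.4 0 0 0 1
0 0 0.5 0 0 0 1; 0 0 0.8 0 0 0 1; 0 0 0.9 0 0 0 1; 0 0 0.9 0 0 0 1; 0 0 1 0 0 0 1; 0 0 0.9 0 0 0 1; 0 0 0.7 0 0 0 1; 0 0 0.6 0 0 0 1
[[ 90.2825547  127.08387383]] [[137.52578139 209.45598764]]
```

View pics/side1.png

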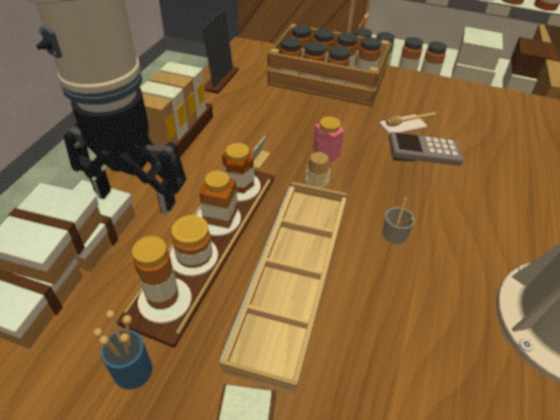

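View pics/top1.png

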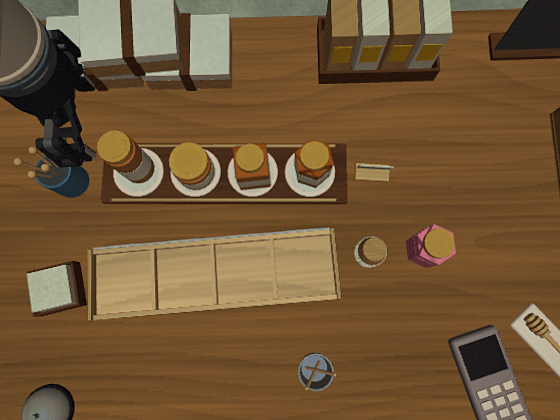

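jog_arm --increments "0 0 1 0 0 0 1; 0.1 -0.1 1.2 0 0 0 1; 0.1 0 1.3 0 0 0 1; 0 0 1.3 0 0 0 1; 0 0 1.2 0 0 0 1; 0 0 1 0 0 0 1; 0 0 0.5 0 0 0 1; 0 0 0 0 0 0 1"

```text
clock: 2.6
eef_pos: [656.6, 206.4, 149.3]
tcp_rot: [-3.14, 0.0, 1.642]
contact_force: [0.1, -0.5, 0.7]
opening: 1.0
```

```bash
python3 -c "
from h import *
a=r.grab_frame('top')[110:200,30:180,::-1];b=r.grab_frame('side')[160:330,60:260,::-1]
cv2.imwrite('pics/t2.png',np.hstack([cv2.resize(a,(500,300)),cv2.resize(b,(300,255)).copy() if 0 else cv2.resize(b,(300,300))]))
plan(658,204.6,97,1.64,7,1)"
```

```text
now [657.3 206.6 150.6] [ 3.141 -0.     1.642] 2.7 [-0.3  0.7  0.7] 1.004
0 0 0.5 0 0 0 1; 0 0 0.8 0 0 0 1; -0.1 0 0.9 0 0 0 1; 0 0 1 0 0 0 1; -0.1 0 0.9 0 0 0 1; 0 0 0.7 0 0 0 1; 0 0.1 0.6 0 0 0 1
```

View pics/t2.png

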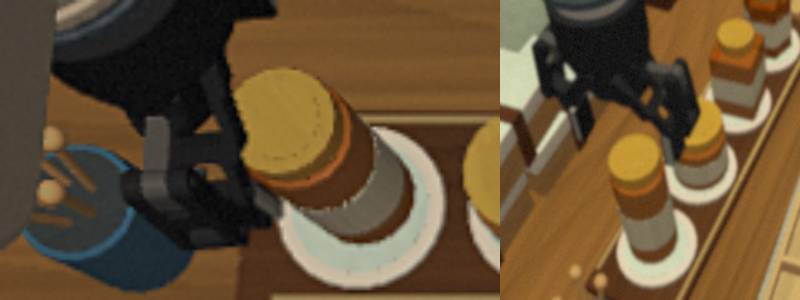

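```bash
python3 -c "
from h import *
for dx in(-43,-57,43,57):
  P=[[657+dx*.998,206.5+dx*.07+e,163] for e in(-11,11)]
  for n,o,k in(('top',(30,110),(3.333,3.333)),('side',(60,160),(1.5,1.765))): print(dx,n,((proj(n,P)-o)*k+((500,0) if n=='side' else 0)).round(0).tolist())"
```

```text
-43 top [[283.0, 205.0], [232.0, 206.0]]
-43 side [[676.0, 145.0], [665.0, 165.0]]
-57 top [[284.0, 237.0], [232.0, 238.0]]
-57 side [[689.0, 149.0], [678.0, 169.0]]
43 top [[278.0, 17.0], [228.0, 18.0]]
43 side [[595.0, 122.0], [583.0, 140.0]]
57 top [[277.0, -13.0], [227.0, -12.0]]
57 side [[583.0, 118.0], [570.0, 136.0]]
```

jog_arm --increments "0 0 0.5 0 0 0 1; 0.1 0 0.8 0 0 0 1; 0 0 0.9 0 0 0 1; 0.1 0 1 0 0 0 1; 0 0.1 0.9 0 0 0 1; 0 0 0.7 0 0 0 1; 0 0 0.4 0 0 0 1; 0 0 0 0 0 0 1"

```text
clock: 3.5
eef_pos: [657.5, 208.5, 97.4]
tcp_rot: [-3.14, 0.0, 1.642]
contact_force: [0.9, -0.5, 0.0]
opening: 0.995
```

jog_arm --increments "0 0 0 0 0 0 -1; 0 0 0 0 0 0 -1; 0 0 0 0 0 0 -1; 0 0 0 0 0 0 -1; 0 0 0 0 0 0 -1; 0 0 0 0 0 0 -1; 0 0 0 0 0 0 -1; 0 0 0 0 0 0 -1" --squeeze 40

```text
clock: 4.3
eef_pos: [658.3, 208.8, 99.1]
tcp_rot: [3.14, -0.0, 1.642]
contact_force: [0.4, -0.6, 5.4]
opening: 0.617
```

```bash
python3 -c "
from h import *
a=r.grab_frame('top')[110:200,30:180,::-1];b=r.grab_frame('side')[160:330,60:260,::-1]
cv2.imwrite('pics/t3.png',np.hstack([cv2.resize(a,(500,300)),cv2.resize(b,(300,255)).copy() if 0 else cv2.resize(b,(300,300))]))
print(r.sense())"
```

```text
{'clock': 4.4, 'qpos': array([3.04947976e-01, 5.85328495e-01, 1.58109580e+00, 1.39714232e-06,
       9.73983477e-01, 2.33971408e-01]), 'qvel': array([ 0.00116524,  0.00064254, -0.00058845,  0.00102032, -0.0006319 ,
        0.00021202]), 'joint_efforts': array([ 5.08495490e-02, -6.83034325e+01, -2.82659984e+01,  8.30982142e-03,
       -2.64822319e-01,  2.17643254e-03]), 'eef_pos': array([658.31148329, 208.7870724 ,  99.08643139]), 'tcp_rot': array([ 3.14044032e+00, -2.75831673e-04,  1.64177227e+00]), 'contact_force': array([-0.35875198,  0.3508801 ,  5.24547807]), 'wrist_torque': array([-0.05332852,  0.17730483, -0.03626019]), 'opening': 0.6194672274832274}
```

View pics/t3.png

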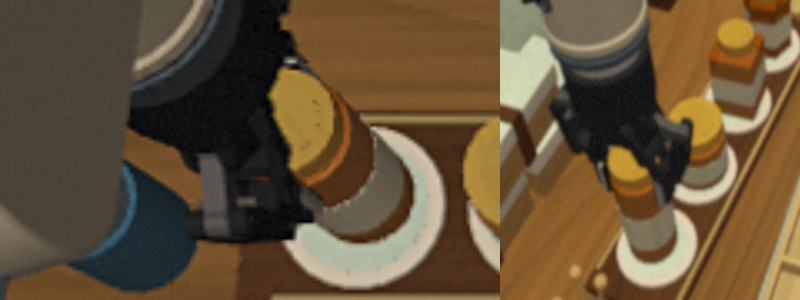

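```bash
python3 -c "
from h import *
e=plan(658.3,208.8,140,1.642,5,-1)
e=plan(462,226.5,140,1.642,10,-1,e)
e=plan(462,226.5,97,1.642,6,-1,e)"
```

```text
now [658.3 208.8  99.1] [ 3.14  -0.     1.642] 4.4 [-0.4  0.4  5.2] 0.619
0 0 -0.6 0 0 0 -1; 0 0 -0.9 0 0 0 -1; 0 0 -1.1 0 0 0 -1; 0 0 -0.9 0 0 0 -1; 0 0 -0.6 0 0 0 -1
0.2 -1.2 0 0 0 0 -1; 0.3 -1.8 0 0 0 0 -1; 0.3 -2 0 0 0 0 -1; 0.4 -2.3 0 0 0 0 -1; 0.4 -2.4 0 0 0 0 -1; 0.4 -2.4 0 0 0 0 -1; 0.3 -2.3 0 0 0 0 -1; 0.4 -2.1 0 0 0 0 -1
0.3 -1.7 0 0 0 0 -1; 0.2 -1.3 0 0 0 0 -1
0 0 0.5 0 0 0 -1; 0 0 0.8 0 0 0 -1; 0 0 0.9 0 0 0 -1; 0 0 0.8 0 0 0 -1; 0 0 0.8 0 0 0 -1; 0 0 0.5 0 0 0 -1
```

jog_arm --increments "0 0 -0.6 0 0 0 -1; 0 0 -0.9 0 0 0 -1; 0 0 -1.1 0 0 0 -1; 0 0 -0.9 0 0 0 -1; 0 0 -0.6 0 0 0 -1; 0.2 -1.2 0 0 0 0 -1; 0.3 -1.8 0 0 0 0 -1; 0.3 -2 0 0 0 0 -1"

```text
clock: 5.2
eef_pos: [605.8, 212.9, 138.8]
tcp_rot: [-3.141, 0.0, 1.642]
contact_force: [-0.5, 0.7, -3.9]
opening: 0.619
```

jog_arm --increments "0.4 -2.3 0 0 0 0 -1; 0.4 -2.4 0 0 0 0 -1; 0.4 -2.4 0 0 0 0 -1; 0.3 -2.3 0 0 0 0 -1; 0.4 -2.1 0 0 0 0 -1; 0.3 -1.7 0 0 0 0 -1; 0.2 -1.3 0 0 0 0 -1; 0 0 0 0 0 0 -1"

```text
clock: 6.0
eef_pos: [458.8, 226.5, 139.1]
tcp_rot: [-3.14, 0.0, 1.643]
contact_force: [-0.3, -0.4, -3.2]
opening: 0.622
```

```bash
python3 -c "
from h import *
plan(462,226.5,96,1.642,7,-1)
a=r.grab_frame('top')[200:340,60:260,::-1];b=r.grab_frame('side')[180:400,200:400,::-1]
cv2.imwrite('pics/t4.png',np.hstack([cv2.resize(a,(430,300)),cv2.resize(b,(300,300))]))"
```

```text
now [458.8 226.5 139.1] [-3.14   0.     1.643] 6.0 [-0.3 -0.4 -3.2] 0.622
0 0 0.4 0 0 0 -1; 0 0.1 0.6 0 0 0 -1; 0 0 0.8 0 0 0 -1; 0 0.1 0.7 0 0 0 -1; 0 0 0.8 0 0 0 -1; 0 0.1 0.6 0 0 0 -1; 0 0 0.4 0 0 0 -1
```

View pics/t4.png

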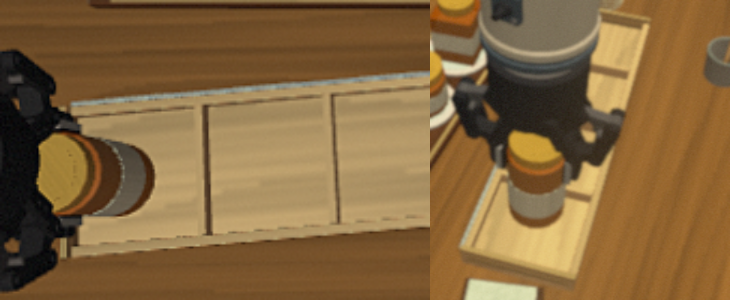

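jog_arm --increments "0 0 0.4 0 0 0 -1; 0 0.1 0.6 0 0 0 -1; 0 0 0.8 0 0 0 -1; 0 0.1 0.7 0 0 0 -1; 0 0 0.8 0 0 0 -1; 0 0.1 0.6 0 0 0 -1; 0 0 0.4 0 0 0 -1; 0 0 0 0 0 0 -1"

```text
clock: 6.9
eef_pos: [463.7, 226.8, 95.6]
tcp_rot: [-3.141, 0.0, 1.642]
contact_force: [0.3, 0.0, -4.1]
opening: 0.619
```

```bash
python3 -c "
from h import *
plan(462,226.5,90,1.642,4,-1)
a=r.grab_frame('top')[200:340,60:260,::-1];b=r.grab_frame('side')[180:400,200:400,::-1]
cv2.imwrite('pics/t5.png',np.hstack([cv2.resize(a,(430,300)),cv2.resize(b,(300,300))]))"
```

```text
now [463.7 226.8  95.6] [-3.141  0.     1.642] 6.9 [ 0.3  0.  -4.1] 0.619
0 0 0.1 0 0 0 -1; 0 -0.1 0.2 0 0 0 -1; 0 0 0.1 0 0 0 -1; 0 -0.1 0.2 0 0 0 -1
```

View pics/t5.png

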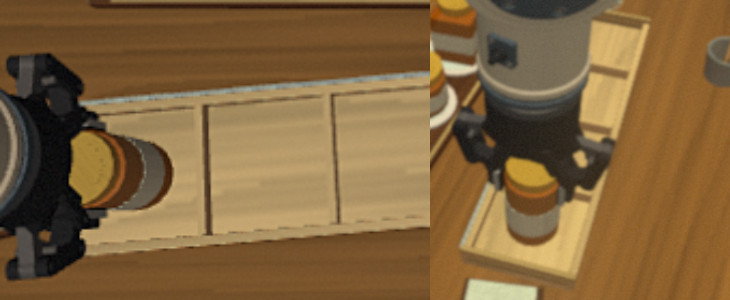

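jog_arm --increments "0 0 0.1 0 0 0 -1; 0 -0.1 0.1 0 0 0 -1; 0 0 0.1 0 0 0 -1; 0 -0.1 0.1 0 0 0 -1; 0 0 0.1 0 0 0 -1; 0 0 0 0 0 0 -1; 0 0 0 0 0 0 -1; 0 0 0 0 0 0 -1"

```text
clock: 7.8
eef_pos: [462.1, 226.8, 91.3]
tcp_rot: [3.142, 0.0, 1.642]
contact_force: [-0.2, -0.1, -5.2]
opening: 0.622
```

jog_arm --increments "0 0 0.1 0 0 0 -1; 0 0 0.1 0 0 0 -1; 0 0 0 0 0 0 -1; 0 0 0 0 0 0 -1; 0 0 0 0 0 0 -1; 0 0 0 0 0 0 -1; 0 0 0 0 0 0 -1; 0 0 0 0 0 0 -1"

```text
clock: 8.6
eef_pos: [462.2, 226.8, 90.0]
tcp_rot: [3.141, -0.0, 1.642]
contact_force: [-2.7, -0.8, 5.9]
opening: 0.621
```

jog_arm --increments "0 0 0 0 0 0 0.8; 0 0 0 0 0 0 1; 0 0 0 0 0 0 1; 0 0 0 0 0 0 1; 0 0 -0.6 0 0 0 1; 0 0 -1.2 0 0 0 1; 0 0 -2 0 0 0 1; 0 0 -2.5 0 0 0 1"

```text
clock: 9.4
eef_pos: [461.7, 226.6, 153.3]
tcp_rot: [-3.141, 0.0, 1.642]
contact_force: [0.0, 0.2, -0.3]
opening: 0.997
```

```bash
python3 -c "
from h import *
e=plan(462,226,185,1.642,2,1)
plan(650.3,105,170,1.642,10,1,e)"
```

```text
now [461.7 226.6 153.3] [-3.141  0.     1.642] 9.4 [ 0.   0.2 -0.3] 0.997
0 0 -1.6 0 0 0 1; -0.1 0 -1.6 0 0 0 1
-0.9 1.1 0.1 0 0 0 1; -1.1 1.6 0.1 0 0 0 1; -1.4 1.9 0.2 0 0 0 1; -1.6 2.1 0.2 0 0 0 1; -1.7 2.3 0.2 0 0 0 1; -1.6 2.2 0.2 0 0 0 1; -1.6 2.1 0.1 0 0 0 1; -1.4 1.9 0.2 0 0 0 1
-1.2 1.6 0.1 0 0 0 1; -0.9 1.2 0.1 0 0 0 1
```

jog_arm --increments "0 0 -1.6 0 0 0 1; -0.1 0 -1.6 0 0 0 1; -0.9 1.1 0.1 0 0 0 1; -1.1 1.6 0.1 0 0 0 1; -1.4 1.9 0.2 0 0 0 1; -1.6 2.1 0.2 0 0 0 1; -1.7 2.3 0.2 0 0 0 1; -1.6 2.2 0.2 0 0 0 1"

```text
clock: 10.2
eef_pos: [581.3, 149.0, 173.1]
tcp_rot: [-3.141, 0.0, 1.641]
contact_force: [0.6, 0.9, 0.9]
opening: 1.003
```

jog_arm --increments "-1.6 2.1 0.3 0 0 0 1; -1.4 1.9 0.6 0 0 0 1; -1.2 1.6 1 0 0 0 1; -0.9 1.2 1.2 0 0 0 1; 0 0 1 0 0 0 1; 0 0 0.9 0 0 0 1; 0 0 0.8 0 0 0 1; 0 0 0 0 0 0 1"

```text
clock: 11.0
eef_pos: [649.8, 105.2, 114.8]
tcp_rot: [-3.139, 0.0, 1.643]
contact_force: [0.2, 0.8, -0.1]
opening: 0.996
```

```bash
python3 -c "
from h import *
e=plan(650.3,105,48,1.642,8,1)
a=r.grab_frame('top')[110:330,60:320,::-1];b=r.grab_frame('side')[160:380,80:360,::-1]
cv2.imwrite('pics/t6.png',np.hstack([cv2.resize(a,(400,340)),cv2.resize(b,(400,340))]))"
```

```text
now [649.8 105.2 114.8] [-3.139  0.     1.643] 11.0 [ 0.2  0.8 -0.1] 0.996
0 0 0.6 0 0 0 1; 0 0 0.8 0 0 0 1; 0 0 0.9 0 0 0 1; 0 0 1 0 0 0 1; 0 0 1.1 0 0 0 1; 0 0 0.9 0 0 0 1; 0 0 0.8 0 0 0 1; 0 0.1 0.6 0 0 0 1
```

View pics/t6.png

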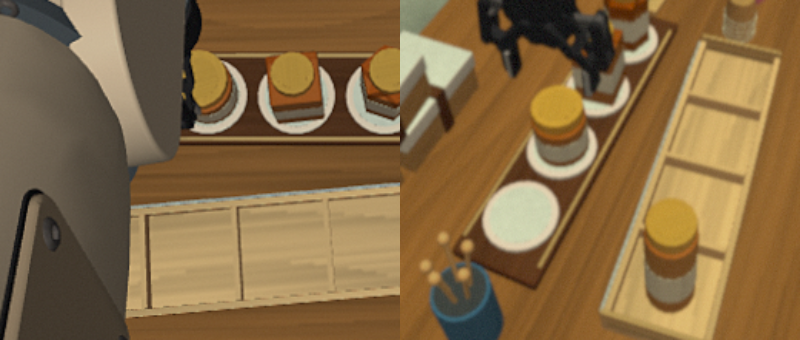

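jog_arm --increments "0 0 0.6 0 0 0 1; 0 0 0.8 0 0 0 1; 0 0 0.9 0 0 0 1; 0 0 1 0 0 0 1; 0 0 1.1 0 0 0 1; 0 0 0.9 0 0 0 1; 0 0 0.8 0 0 0 1; 0 0 0.5 0 0 0 1"

```text
clock: 11.9
eef_pos: [650.8, 104.8, 49.1]
tcp_rot: [-3.141, 0.0, 1.642]
contact_force: [-0.2, 0.5, 0.2]
opening: 1.001
```

```bash
python3 -c "
from h import *
print(r.sense())
b=r.grab_frame('side')[160:310,120:320,::-1]
cv2.imwrite('pics/t7.png',cv2.resize(b,(700,525)))"
```

```text
{'clock': 11.9, 'qpos': array([ 1.57435791e-01,  6.08455837e-01,  1.67750055e+00, -2.45764125e-05,
        8.56714006e-01,  8.64303045e-02]), 'qvel': array([ 0.00133801,  0.0567883 ,  0.01215018, -0.00058467, -0.07750797,
       -0.00275312]), 'joint_efforts': array([ 8.06667595e-05, -7.05473614e+01, -2.68452394e+01, -6.67621265e-06,
        4.29195631e-02,  7.36664379e-05]), 'eef_pos': array([650.80063065, 104.82664846,  49.14598138]), 'tcp_rot': array([-3.14052053e+00,  1.11519425e-04,  1.64181798e+00]), 'contact_force': array([-0.20486182,  0.49595539,  0.23268691]), 'wrist_torque': array([ 0.01176276, -0.01481919, -0.0292148 ]), 'opening': 1.000736907054873}
```

View pics/t7.png

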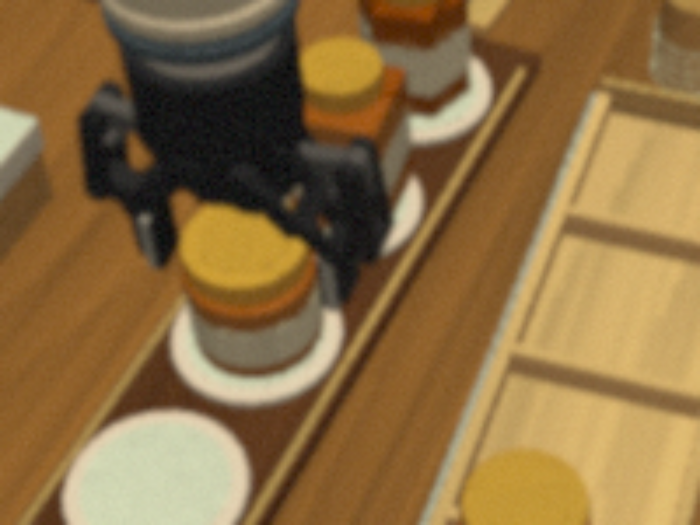

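jog_arm --increments "0 0 0.3 0 0 0 1; 0 0 0.3 0 0 0 1; 0 0 0 0 0 0 -1; 0 0 0 0 0 0 -1; 0 0 0 0 0 0 -1; 0 0 0 0 0 0 -1; 0 0 0 0 0 0 -1; 0 0 0 0 0 0 -1"

```text
clock: 12.75
eef_pos: [651.1, 104.9, 44.6]
tcp_rot: [-3.142, -0.0, 1.642]
contact_force: [-2.9, -0.6, 5.5]
opening: 0.759
```

```bash
python3 -c "
from h import *
e=plan(650.3,105,84,1.642,5,-1)
"
```

```text
now [651.1 104.9  44.6] [-3.142 -0.     1.642] 12.75 [-2.9 -0.6  5.5] 0.759
0 0 -0.6 0 0 0 -1; 0 0 -0.9 0 0 0 -1; 0 -0.1 -1 0 0 0 -1; 0 0 -0.8 0 0 0 -1; 0 0 -0.6 0 0 0 -1
```

```bash
python3 -c "
from h import *
s=[651.1,104.9,84,1.642]
e=plan(468.7,123.2,84,1.642,10,-1,s)
e=plan(468.7,123.2,40,1.642,7,-1,e)
"
```

```text
0.2 -1.2 0 0 0 0 -1; 0.3 -1.5 0 0 0 0 -1; 0.3 -2 0 0 0 0 -1; 0.4 -2.1 0 0 0 0 -1; 0.4 -2.2 0 0 0 0 -1; 0.3 -2.3 0 0 0 0 -1; 0.4 -2.1 0 0 0 0 -1; 0.3 -1.9 0 0 0 0 -1
0.3 -1.6 0 0 0 0 -1; 0.2 -1.2 0 0 0 0 -1
0 0 0.4 0 0 0 -1; 0 0 0.7 0 0 0 -1; 0 0 0.7 0 0 0 -1; 0 0 0.8 0 0 0 -1; 0 0 0.7 0 0 0 -1; 0 0 0.7 0 0 0 -1; 0 0 0.4 0 0 0 -1
```

jog_arm --increments "0 0 -0.3 0 0 0 -1; 0 0 -0.6 0 0 0 -1; 0 0 -0.9 0 0 0 -1; 0 0 -0.9 0 0 0 -1; 0 0 -0.8 0 0 0 -1; 0 0 -0.4 0 0 0 -1; 0 0 0 0 0 0 -1; 0 0 0 0 0 0 -1"

```text
clock: 13.55
eef_pos: [651.1, 104.9, 83.3]
tcp_rot: [-3.142, -0.0, 1.642]
contact_force: [0.4, 0.9, -4.7]
opening: 0.757
```

jog_arm --increments "0.2 -1.2 0 0 0 0 -1; 0.3 -1.5 0 0 0 0 -1; 0.3 -2 0 0 0 0 -1; 0.4 -2.1 0 0 0 0 -1; 0.4 -2.2 0 0 0 0 -1; 0.3 -2.3 0 0 0 0 -1; 0.4 -2.1 0 0 0 0 -1; 0.3 -1.9 0 0 0 0 -1"

```text
clock: 14.35
eef_pos: [494.3, 119.9, 82.9]
tcp_rot: [-3.14, 0.0, 1.642]
contact_force: [-1.1, 0.1, -4.6]
opening: 0.757
```

jog_arm --increments "0.3 -1.6 0 0 0 0 -1; 0.2 -1.2 0 0 0 0 -1; 0 0 0.4 0 0 0 -1; 0 0 0.6 0 0 0 -1; 0 0 0.8 0 0 0 -1; 0 0 0.8 0 0 0 -1; 0 0 0.6 0 0 0 -1; 0 0 0.4 0 0 0 -1"

```text
clock: 15.15
eef_pos: [468.3, 122.8, 46.3]
tcp_rot: [-3.14, 0.0, 1.642]
contact_force: [0.4, -0.1, -5.0]
opening: 0.757
```

```bash
python3 -c "
from h import *
plan(468.7,123.2,36,1.642,8,-1)
a=r.grab_frame('top')[200:340,60:260,::-1];b=r.grab_frame('side')[180:400,200:400,::-1]
cv2.imwrite('pics/t8.png',np.hstack([cv2.resize(a,(430,300)),cv2.resize(b,(300,300))]))"
```

```text
now [468.3 122.8  46.3] [-3.14   0.     1.642] 15.15 [ 0.4 -0.1 -5. ] 0.757
0 0 0.1 0 0 0 -1; 0 0 0.1 0 0 0 -1; 0 0 0.2 0 0 0 -1; 0 0 0.1 0 0 0 -1; 0 0 0.2 0 0 0 -1; 0 0 0.1 0 0 0 -1; 0 0 0.1 0 0 0 -1; 0 0 0.1 0 0 0 -1
```

View pics/t8.png

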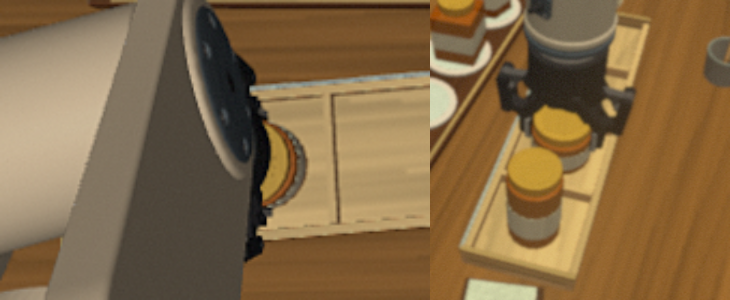

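jog_arm --increments "-0.1 0 0.2 0 0 0 -1; -0.1 0 0.2 0 0 0 -1; 0 0 0.2 0 0 0 -1; 0 0 0.1 0 0 0 -1; 0 0 0.1 0 0 0 -1; 0 0 0.1 0 0 0 -1; 0 0 0.1 0 0 0 -1; 0 0 0 0 0 0 -1"

```text
clock: 16.05
eef_pos: [468.6, 121.0, 37.2]
tcp_rot: [-3.141, 0.0, 1.642]
contact_force: [-0.1, 0.5, -3.6]
opening: 0.756
```

jog_arm --increments "0 0 0.1 0 0 0 -1; 0 0 0.1 0 0 0 -1; 0 0 0 0 0 0 -1; 0 0 0 0 0 0 -1; 0 0 0 0 0 0 -1; 0 0 0 0 0 0 -1; 0 0 0 0 0 0 -1; 0 0 0 0 0 0 -1"

```text
clock: 16.85
eef_pos: [468.7, 121.0, 35.6]
tcp_rot: [3.141, -0.0, 1.642]
contact_force: [-1.3, -0.9, 5.7]
opening: 0.757
```

jog_arm --increments "0 0 0 0 0 0 0.8; 0 0 0 0 0 0 1; 0 0 0 0 0 0 1; 0 0 0 0 0 0 1; 0 0 -0.6 0 0 0 1; 0 0 -1.2 0 0 0 1; 0 0 -2 0 0 0 1; 0 0 -2.5 0 0 0 1"

```text
clock: 17.65
eef_pos: [468.1, 120.9, 99.3]
tcp_rot: [-3.141, 0.0, 1.642]
contact_force: [-0.0, -0.3, 0.3]
opening: 1.001
```

```bash
python3 -c "
from h import *
e=plan(468.6,121,160,1.642,3,1)
e=plan(646,3.5,155,1.667,9,1,e)
plan(646,3.5,64,1.667,12,1,e)"
```

```text
now [468.1 120.9  99.3] [-3.141  0.     1.642] 17.65 [-0.  -0.3  0.3] 1.001
0 0 -1.8 0 0 0 1; 0 0 -2.5 0 0 0 1; 0 0 -1.8 0 0 0 1
-0.9 1.2 0 0 0 -0.002 1; -1.4 1.7 0.1 0 0 -0.003 1; -1.6 2.1 0.1 0 0 -0.003 1; -1.7 2.3 0 0 0 -0.003 1; -1.8 2.3 0.1 0 0 -0.003 1; -1.8 2.2 0.1 0 0 -0.003 1; -1.6 2.1 0 0 0 -0.003 1; -1.4 1.7 0.1 0 0 -0.003 1
-1 1.2 0 0 0 -0.002 1
0 0 0.5 0 0 0 1; 0 0 0.6 0 0 0 1; 0 0 0.8 0 0 0 1; 0 0 0.8 0 0 0 1; 0 0 0.9 0 0 0 1; 0 0 1 0 0 0 1; 0 0 0.9 0 0 0 1; 0 0 0.9 0 0 0 1
0 0 0.9 0 0 0 1; 0 0 0.7 0 0 0 1; 0 0 0.7 0 0 0 1; 0 0 0.4 0 0 0 1
```

jog_arm --increments "0 0 -1.8 0 0 0 1; 0 0 -2.5 0 0 0 1; 0 0 -1.8 0 0 0 1; -0.9 1.2 0 0 0 -0.002 1; -1.4 1.7 0.1 0 0 -0.003 1; -1.6 2.1 0.1 0 0 -0.003 1; -1.7 2.3 0 0 0 -0.003 1; -1.8 2.3 0.1 0 0 -0.003 1"

```text
clock: 18.45
eef_pos: [571.3, 53.4, 156.1]
tcp_rot: [3.141, 0.0, 1.656]
contact_force: [0.3, 0.2, 0.6]
opening: 1.002
```

jog_arm --increments "-1.8 2.2 0.1 0 0 -0.003 1; -1.6 2.1 0 0 0 -0.003 1; -1.4 1.7 0.1 0 0 -0.003 1; -1 1.2 0 0 0 -0.002 1; 0 0 0.5 0 0 0 1; 0 0 0.8 0 0 0 1; 0 0 0.4 0 0 0 1; 0 0 0 0 0 0 1"

```text
clock: 19.25
eef_pos: [645.5, 3.8, 136.2]
tcp_rot: [-3.139, -0.0, 1.667]
contact_force: [0.0, 0.8, 0.1]
opening: 1.0
```

```bash
python3 -c "
from h import *
e=plan(646,3.5,64,1.667,9,1)
a=r.grab_frame('top')[110:330,60:360,::-1];b=r.grab_frame('side')[130:380,150:350,::-1]
cv2.imwrite('pics/t9.png',np.hstack([cv2.resize(a,(460,340)),cv2.resize(b,(320,340))]))"
```

```text
now [645.5   3.8 136.2] [-3.139 -0.     1.667] 19.25 [0.  0.8 0.1] 1.0
0 0 0.5 0 0 0 1; 0 0 0.8 0 0 0 1; 0 0 0.8 0 0 0 1; 0 0 1 0 0 0 1; 0 0 1 0 0 0 1; 0 0 1 0 0 0 1; 0 0 0.9 0 0 0 1; 0 0 0.7 0 0 0 1
0 0.1 0.5 0 0 0 1
```

View pics/t9.png

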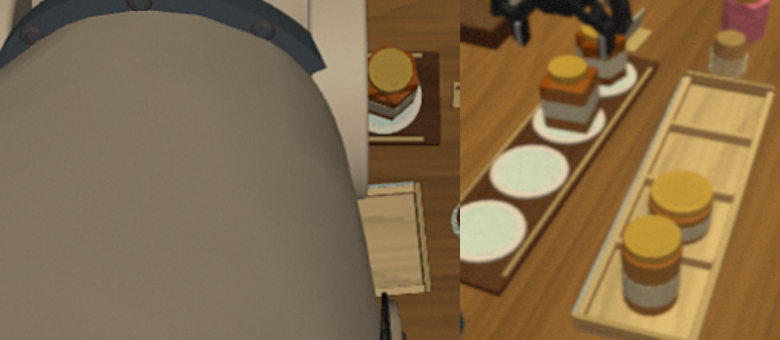

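Both jars stand in bays 1 and 2. Descending on the square jar.

jog_arm --increments "0 0 0.5 0 0 0 1; 0 0 0.9 0 0 0 1; 0 0 1 0 0 0 1; 0 0 1.1 0 0 0 1; 0 0 1.1 0 0 0 1; 0 0 1.1 0 0 0 1; 0 0 0.9 0 0 0 1; 0 0 0.6 0 0 0 1"

```text
clock: 20.15
eef_pos: [646.5, 3.2, 64.0]
tcp_rot: [-3.141, -0.0, 1.667]
contact_force: [0.3, -0.5, -0.5]
opening: 1.003
```

jog_arm --increments "0 0 0 0 0 0 -1; 0 0 0 0 0 0 -1; 0 0 0 0 0 0 -1; 0 0 0 0 0 0 -1; 0 0 0 0 0 0 -1; 0 0 0 0 0 0 -1; 0 0 0 0 0 0 -1; 0 0 0 0 0 0 -1"

```text
clock: 20.95
eef_pos: [647.2, 3.2, 65.7]
tcp_rot: [3.141, 0.0, 1.667]
contact_force: [-1.5, 0.0, 4.4]
opening: 0.628
```

```bash
python3 -c "
from h import *
b=r.grab_frame('side')[130:260,150:310,::-1]
cv2.imwrite('pics/t10.png',cv2.resize(b,(640,520)))
s=r.sense();e=[*s['eef_pos'],s['tcp_rot'][2]]
e=plan(e[0],e[1],110,1.642,6,-1)
e=plan(475.5,22,110,1.642,10,-1,e)
e=plan(475.5,22,64,1.642,7,-1,e)
"
```

```text
now [647.1   3.2  65.7] [3.141 0.    1.667] 21.0 [-0.9  0.7  5.2] 0.627
0 0 -0.5 0 0 0.003 -1; 0 0 -0.8 0 0 0.004 -1; 0 0 -0.9 0 0 0.005 -1; 0 0 -0.9 0 0 0.005 -1; 0 0 -0.8 0 0 0.004 -1; 0 0 -0.5 0 0 0.003 -1
0.2 -1.1 0 0 0 0 -1; 0.3 -1.5 0 0 0 0 -1; 0.3 -1.8 0 0 0 0 -1; 0.4 -2 0 0 0 0 -1; 0.4 -2.1 0 0 0 0 -1; 0.3 -2.1 0 0 0 0 -1; 0.4 -2 0 0 0 0 -1; 0.3 -1.8 0 0 0 0 -1
0.3 -1.5 0 0 0 0 -1; 0.2 -1.1 0 0 0 0 -1
0 0 0.5 0 0 0 -1; 0 0 0.6 0 0 0 -1; 0 0 0.8 0 0 0 -1; 0 0 0.8 0 0 0 -1; 0 0 0.8 0 0 0 -1; 0 0 0.6 0 0 0 -1; 0 0 0.5 0 0 0 -1
```

View pics/t10.png

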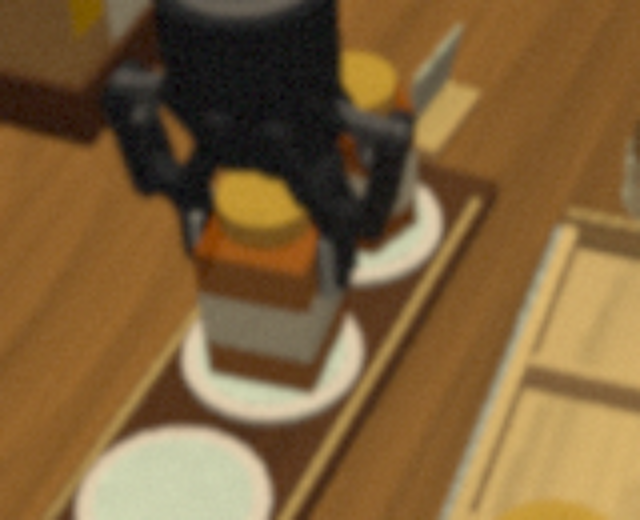

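jog_arm --increments "0 0 -0.5 0 0 0.003 -1; 0 0 -0.8 0 0 0.004 -1; 0 0 -0.9 0 0 0.005 -1; 0 0 -0.9 0 0 0.005 -1; 0 0 -0.8 0 0 0.004 -1; 0 0 -0.5 0 0 0.003 -1; 0.2 -1.1 0 0 0 0 -1; 0.3 -1.5 0 0 0 0 -1"

```text
clock: 21.8
eef_pos: [620.0, 6.3, 109.3]
tcp_rot: [3.141, 0.0, 1.643]
contact_force: [-0.7, -0.1, -3.5]
opening: 0.626
```

jog_arm --increments "0.3 -1.8 0 0 0 0 -1; 0.4 -2 0 0 0 0 -1; 0.4 -2.1 0 0 0 0 -1; 0.3 -2.1 0 0 0 0 -1; 0.4 -2 0 0 0 0 -1; 0.3 -1.8 0 0 0 0 -1; 0.3 -1.5 0 0 0 0 -1; 0.2 -1.1 0 0 0 0 -1"

```text
clock: 22.6
eef_pos: [472.9, 22.0, 109.0]
tcp_rot: [-3.14, -0.0, 1.643]
contact_force: [-0.2, -0.4, -2.6]
opening: 0.627
```

jog_arm --increments "0 0 0.5 0 0 0 -1; 0 0 0.6 0 0 0 -1; 0 0 0.8 0 0 0 -1; 0 0 0.8 0 0 0 -1; 0 0 0.7 0 0 0 -1; 0 0 0.5 0 0 0 -1; 0 0 0.3 0 0 0 -1; 0 0 0 0 0 0 -1"

```text
clock: 23.4
eef_pos: [474.8, 21.9, 66.8]
tcp_rot: [-3.141, -0.0, 1.643]
contact_force: [0.3, -0.3, -2.9]
opening: 0.632
```

```bash
python3 -c "
from h import *
plan(475.5,22,57,1.642,8,-1)
b=r.grab_frame('side')[130:380,150:400,::-1]
cv2.imwrite('pics/t11.png',cv2.resize(b,(600,600)))"
```

```text
now [474.8  21.9  66.8] [-3.141 -0.     1.643] 23.4 [ 0.3 -0.3 -2.9] 0.632
0 0 0.1 0 0 0 -1; 0 0 0.1 0 0 0 -1; 0 0 0.1 0 0 0 -1; 0 0 0.2 0 0 0 -1; 0 0 0.1 0 0 0 -1; 0 0.1 0.2 0 0 0 -1; 0 0 0.1 0 0 0 -1; 0 0 0.1 0 0 0 -1
```

View pics/t11.png

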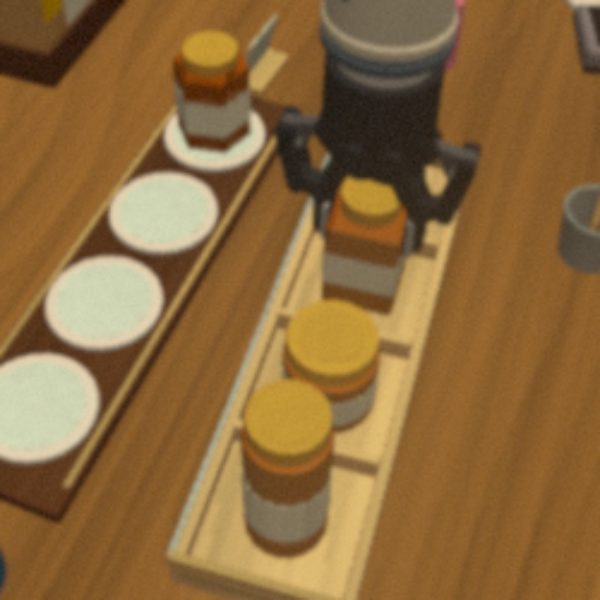

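jog_arm --increments "0 0 0.2 0 0 0 -1; 0 0 0.2 0 0 0 -1; 0 0 0.2 0 0 0 -1; 0 0 0.1 0 0 0 -1; 0 0 0.1 0 0 0 -1; 0 0 0.1 0 0 0 -1; 0 0 0.1 0 0 0 -1; 0 0 0 0 0 0 -1"

```text
clock: 24.25
eef_pos: [475.0, 21.9, 57.2]
tcp_rot: [-3.141, -0.0, 1.643]
contact_force: [-0.6, 0.3, -3.3]
opening: 0.626
```

jog_arm --increments "0 0 0.1 0 0 0 -1; 0 0 0 0 0 0 -1; 0 0 0 0 0 0 -1; 0 0 0 0 0 0 -1; 0 0 0 0 0 0 -1; 0 0 0 0 0 0 -1; 0 0 0 0 0 0 -1; 0 0 0 0 0 0 -1"

```text
clock: 25.05
eef_pos: [475.2, 21.9, 56.6]
tcp_rot: [3.141, 0.0, 1.643]
contact_force: [-1.9, 0.4, 6.6]
opening: 0.629
```

jog_arm --increments "0 0 0 0 0 0 0.8; 0 0 0 0 0 0 1; 0 0 0 0 0 0 1; 0 0 0 0 0 0 1; 0 0 -0.6 0 0 0 1; 0 0 -1.2 0 0 0 1; 0 0 -2 0 0 0 1; 0 0 -2.5 0 0 0 1"

```text
clock: 25.85
eef_pos: [474.6, 21.9, 120.3]
tcp_rot: [-3.141, -0.0, 1.643]
contact_force: [0.5, 0.1, -0.8]
opening: 1.002
```

```bash
python3 -c "
from h import *
e=plan(475,22,155,1.642,2,1)
e=plan(649.5,-97,150,1.197,12,1,e)
b=r.grab_frame('side')[120:240,180:320,::-1]
cv2.imwrite('pics/t12.png',cv2.resize(b,(700,600)))"
```

```text
now [474.6  21.9 120.3] [-3.141 -0.     1.643] 25.85 [ 0.5  0.1 -0.8] 1.002
0 0 -1.7 0 0 0 1; 0 0 -1.8 0 0 0 1
-0.7 0.9 0 0 0 0.023 1; -0.9 1.1 0.1 0 0 0.031 1; -1 1.4 0 0 0 0.037 1; -1 1.7 0.1 0 0 0.042 1; -1.1 1.8 0 0 0 0.045 1; -1.1 1.9 0.1 0 0 0.046 1; -0.9 2 0 0 0 0.046 1; -0.8 2 0.1 0 0 0.045 1
-0.7 1.8 0 0 0 0.042 1; -0.5 1.7 0.1 0 0 0.037 1; -0.4 1.4 0 0 0 0.031 1; -0.3 1 0 0 0 0.023 1
```

View pics/t12.png

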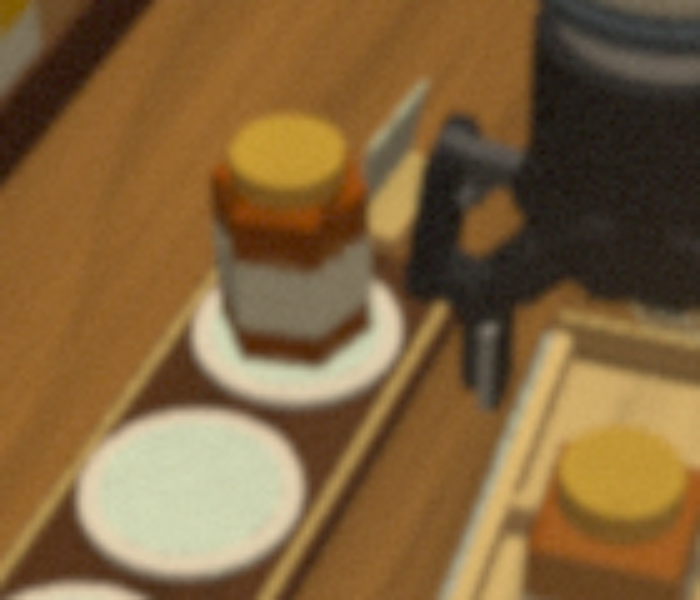

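```bash
python3 -c "
from h import *
P=cast('side',np.array([(240,348),(322,363),(369,322)])/5+[180,120]-.4,21)
print(P); d=np.diff(P,axis=0); print(np.hypot(*d.T),np.degrees(np.arctan2(d[:,1],d[:,0]))%180)
P=cast('side',np.array([(236,252),(326,266),(372,225)])/5+[180,120]-.4,21+52)
d=np.diff(P,axis=0); print(np.hypot(*d.T),np.degrees(np.arctan2(d[:,1],d[:,0]))%180)
"
```

```text
[[ 661.83094705  -69.79380795]
 [ 626.91980276  -73.69339135]
 [ 618.26623423 -103.64887567]]
[35.12826136 31.18036705] [ 6.37353287 73.88700202]
[36.7219418  30.64045258] [ 7.98279859 75.76663577]
```

jog_arm --increments "0 0 -1.7 0 0 0 1; 0 0 -1.8 0 0 0 1; -0.7 0.9 0 0 0 0.023 1; -0.9 1.1 0.1 0 0 0.031 1; -1 1.4 0 0 0 0.037 1; -1 1.7 0.1 0 0 0.042 1; -1.1 1.8 0 0 0 0.045 1; -1.1 1.9 0.1 0 0 0.046 1"

```text
clock: 26.7
eef_pos: [563.2, -39.3, 150.2]
tcp_rot: [-3.14, 0.0, 1.415]
contact_force: [-0.1, 1.1, 0.0]
opening: 1.001
```

jog_arm --increments "-0.9 2 0 0 0 0.046 1; -0.8 2 0.1 0 0 0.045 1; -0.7 1.8 0 0 0 0.042 1; -0.5 1.7 0.1 0 0 0.037 1; -0.4 1.4 0 0 0 0.031 1; -0.3 1 0 0 0 0.023 1; 0 0 1 0 0 0 1; 0 0 1 0 0 0 1"

```text
clock: 27.5
eef_pos: [649.1, -97.2, 127.8]
tcp_rot: [-3.141, 0.0, 1.194]
contact_force: [-0.3, -0.1, -0.5]
opening: 1.0
```

```bash
python3 -c "
from h import *
b=r.grab_frame('side')[120:240,180:320,::-1]
cv2.imwrite('pics/t13.png',cv2.resize(b,(700,600)))
plan(649.5,-97,57,1.197,9,1)"
```

```text
now [647.6 -96.7 125.9] [-3.138e+00  1.000e-03  1.195e+00] 27.55 [-0.8 -0.9 -2.1] 1.002
0 0 0.5 0 0 0 1; 0 0 0.7 0 0 0 1; 0 0.1 0.8 0 0 0 1; 0 0 1 0 0 0 1; 0 0 0.9 0 0 0 1; 0 0 0.9 0 0 0 1; 0 0.1 0.9 0 0 0 1; 0 0 0.7 0 0 0 1
0 0 0.5 0 0 0 1
```

View pics/t13.png

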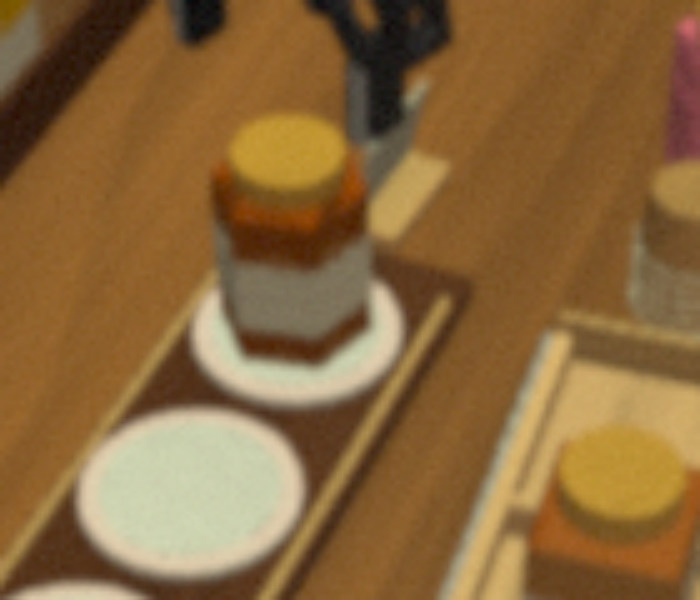

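jog_arm --increments "0 0 0.5 0 0 0 1; 0 0.1 0.9 0 0 0 1; 0 0 1 0 0 0 1; 0 0 1.1 0 0 0 1; 0 0 1.1 0 0 0 1; 0 0 1 0 0 0 1; 0 0 0.8 0 0 0 1; 0 0 0.5 0 0 0 1"

```text
clock: 28.35
eef_pos: [650.0, -97.2, 59.2]
tcp_rot: [-3.141, 0.0, 1.195]
contact_force: [-0.1, 0.6, 0.3]
opening: 0.999
```

```bash
python3 -c "
from h import *
b=r.grab_frame('side')[100:240,160:300,::-1]
cv2.imwrite('pics/t14.png',cv2.resize(b,(600,600)))
plan(649.5,-97,57,1.197,2,1)"
```

```text
now [649.8 -97.2  58.8] [-3.14   0.     1.195] 28.4 [-0.9 -0.5 -1.3] 1.003
0 0 0.1 0 0 -0.001 1; 0 0 0.1 0 0 -0.001 1
```

View pics/t14.png

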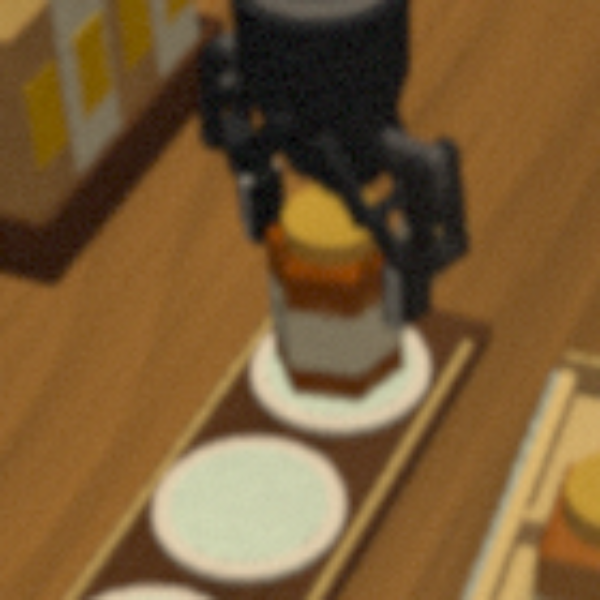

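jog_arm --increments "0 0 0.2 0 0 0 1; 0 0 0 0 0 0 -1; 0 0 0 0 0 0 -1; 0 0 0 0 0 0 -1; 0 0 0 0 0 0 -1; 0 0 0 0 0 0 -1; 0 0 0 0 0 0 -1; 0 0 0 0 0 0 -1"

```text
clock: 29.2
eef_pos: [650.6, -97.2, 58.9]
tcp_rot: [3.141, -0.0, 1.195]
contact_force: [-1.1, 0.7, 6.0]
opening: 0.651
```

```bash
python3 -c "
from h import *
b=r.grab_frame('side')[100:240,160:300,::-1]
cv2.imwrite('pics/t15.png',cv2.resize(b,(600,600)))
s=r.sense();e=s['eef_pos']
e=plan(e[0],e[1],102,1.195,6,-1)
e=plan(482,-77.5,102,1.195,10,-1,e)
"
```

```text
now [650.6 -97.2  58.9] [ 3.141 -0.     1.195] 29.25 [-1.2 -0.   5.9] 0.65
0 0 -0.5 0 0 0 -1; 0 0 -0.8 0 0 0 -1; 0 0 -0.9 0 0 0 -1; 0 0 -0.8 0 0 0 -1; 0 0 -0.8 0 0 0 -1; 0 0 -0.5 0 0 0 -1
-0.3 -1.1 0 0 0 0 -1; -0.4 -1.4 0 0 0 0 -1; -0.4 -1.7 0 0 0 0 -1; -0.5 -2 0 0 0 0 -1; -0.6 -2 0 0 0 0 -1; -0.5 -2 0 0 0 0 -1; -0.5 -2 0 0 0 0 -1; -0.5 -1.7 0 0 0 0 -1
-0.4 -1.5 0 0 0 0 -1; -0.3 -1 0 0 0 0 -1
```

View pics/t15.png

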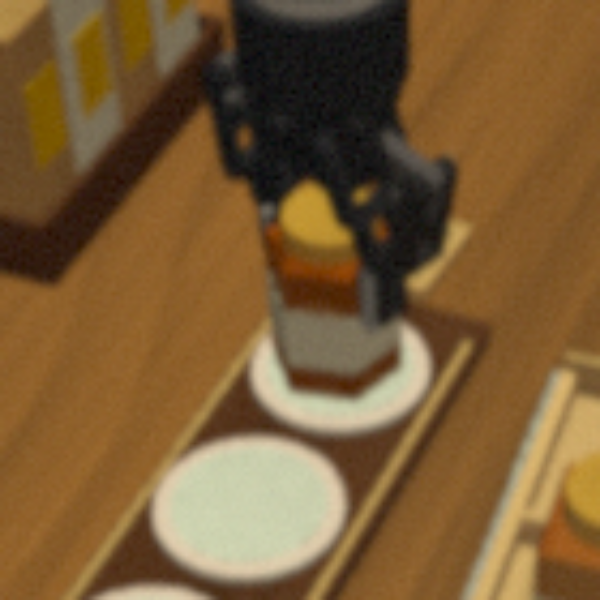

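jog_arm --increments "0 0 -0.5 0 0 0 -1; 0 0 -0.8 0 0 0 -1; 0 0 -0.9 0 0 0 -1; 0 0 -0.8 0 0 0 -1; 0 0 -0.8 0 0 0 -1; 0 0 -0.5 0 0 0 -1; -0.3 -1.1 0 0 0 0 -1; -0.4 -1.4 0 0 0 0 -1"

```text
clock: 30.05
eef_pos: [623.9, -94.5, 101.2]
tcp_rot: [3.141, -0.0, 1.195]
contact_force: [0.1, -1.3, -4.3]
opening: 0.654
```

jog_arm --increments "-0.4 -1.7 0 0 0 0 -1; -0.5 -2 0 0 0 0 -1; -0.6 -2 0 0 0 0 -1; -0.5 -2 0 0 0 0 -1; -0.5 -2 0 0 0 0 -1; -0.5 -1.7 0 0 0 0 -1; -0.4 -1.5 0 0 0 0 -1; -0.3 -1 0 0 0 0 -1"

```text
clock: 30.85
eef_pos: [479.4, -77.6, 101.0]
tcp_rot: [-3.14, 0.0, 1.195]
contact_force: [0.9, -0.5, -4.5]
opening: 0.651
```

jog_arm --increments "0 0 0.5 0 0 0 -1; 0 0 0.6 0 0 0 -1; 0 0 0.8 0 0 0 -1; 0 0 0.8 0 0 0 -1; 0 0 0.7 0 0 0 -1; 0 0 0.4 0 0 0 -1; 0 0 0.3 0 0 0 -1; 0 0 0 0 0 0 -1"

```text
clock: 31.65
eef_pos: [481.5, -77.9, 59.8]
tcp_rot: [-3.141, 0.0, 1.195]
contact_force: [0.7, 0.2, -4.0]
opening: 0.648
```

```bash
python3 -c "
from h import *
plan(482,-77.9,50,1.195,8,-1)
b=r.grab_frame('side')[130:380,150:400,::-1]
cv2.imwrite('pics/t16.png',cv2.resize(b,(600,600)))"
```

```text
now [481.5 -77.9  59.8] [-3.141  0.     1.195] 31.65 [ 0.7  0.2 -4. ] 0.648
0 0 0.1 0 0 0 -1; 0 0 0.1 0 0 0 -1; 0 0 0.1 0 0 0 -1; 0 0 0.2 0 0 0 -1; 0 0 0.1 0 0 0 -1; 0 0 0.2 0 0 0 -1; 0 0 0.1 0 0 0 -1; 0 0 0.1 0 0 0 -1
```

View pics/t16.png

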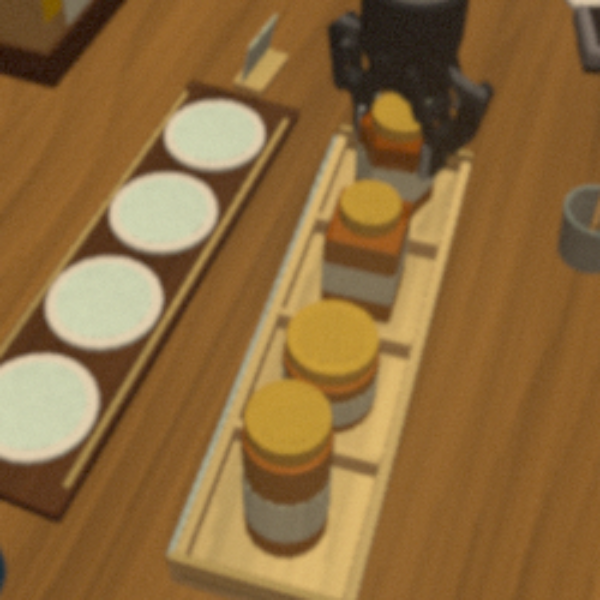

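jog_arm --increments "0 0 0.2 0 0 0 -1; 0 0 0.2 0 0 0 -1; 0 0 0.2 0 0 0 -1; 0 0 0.1 0 0 0 -1; 0 0 0.1 0 0 0 -1; 0 0 0.1 0 0 0 -1; 0 0 0.1 0 0 0 -1; 0 0 0 0 0 0 -1"

```text
clock: 32.5
eef_pos: [481.6, -77.9, 50.2]
tcp_rot: [-3.141, 0.0, 1.195]
contact_force: [-0.4, -0.3, -5.7]
opening: 0.65
```

jog_arm --increments "0 0 0.1 0 0 0 -1; 0 0 0 0 0 0 -1; 0 0 0 0 0 0 -1; 0 0 0 0 0 0 -1; 0 0 0 0 0 0 -1; 0 0 0 0 0 0 -1; 0 0 0 0 0 0 -1; 0 0 0 0 0 0 -1"

```text
clock: 33.3
eef_pos: [481.8, -78.0, 49.9]
tcp_rot: [3.141, -0.0, 1.195]
contact_force: [-2.5, 0.1, 5.7]
opening: 0.654
```

Contact; release, rise straight, then retreat towards the robot for a clear view.

jog_arm --increments "0 0 0 0 0 0 0.8; 0 0 0 0 0 0 1; 0 0 0 0 0 0 1; 0 0 0 0 0 0 1; 0 0 -0.6 0 0 0 1; 0 0 -1.2 0 0 0 1; 0 0 -2 0 0 0 1; 0 0 -2.5 0 0 0 1"

```text
clock: 34.1
eef_pos: [481.3, -77.9, 113.3]
tcp_rot: [-3.141, 0.0, 1.195]
contact_force: [0.3, 0.4, 0.5]
opening: 1.002
```

jog_arm --increments "0 0 -3 0 0 0 1; 0 0 -3 0 0 0 1; 0 0 -3 0 0 0 1; 0 0 -2 0 0 0 1; -2 -2 -1 0 0 0 1; -3 -3 0 0 0 0 1; -3 -3 0 0 0 0 1; -3 -2 0 0 0 0 1"

```text
clock: 34.9
eef_pos: [346.1, -143.4, 233.1]
tcp_rot: [3.141, 0.0, 1.196]
contact_force: [0.1, -0.9, 0.1]
opening: 1.0
```

jog_arm --increments "-4 -1 0 0 0 0 1; -4 -1 0 0 0 0 1; -4 0 0 0 0 0 1; -4 0 0 0 0 0 1; -4 0 0 0 0 0 1; -3 0 0 0 0 0 1; -1 0 0 0 0 0 1; 0 0 0 0 0 0 1"

```text
clock: 35.7
eef_pos: [241.2, -360.0, 232.8]
tcp_rot: [3.141, 0.0, 1.193]
contact_force: [-0.2, 0.2, 0.3]
opening: 1.0
```

```bash
python3 -c "
from h import *
for n in('top','side'): cv2.imwrite(f'pics/{n}9.png',r.grab_frame(n)[:,:,::-1])"
```

```text
(no output)
```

View pics/top9.png

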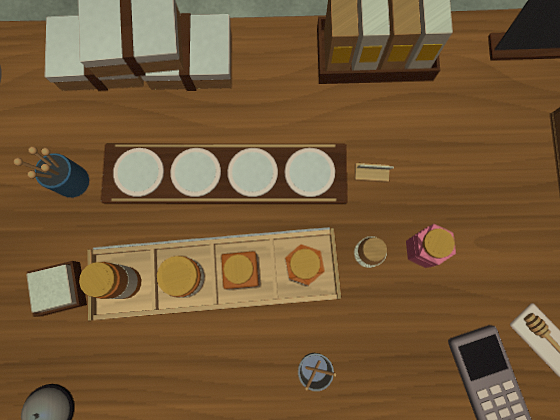

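View pics/side9.png

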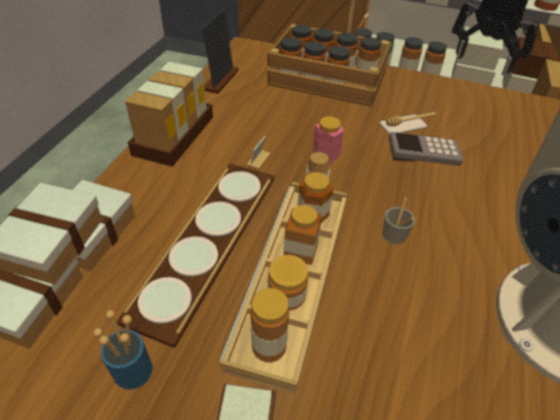

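```bash
python3 - <<'E'
from h import *
H=dict(tall=125,squat=70,sq=100,hex=90)
rk=dict(top=(473.9,70.6),side=(470.4,76.))
S={'top':dict(tall=(97,280),squat=(176,275),sq=(239,268),hex=(305,263)),'side':dict(tall=(270,305),squat=(289,272),sq=(304,215),hex=(316,182))}
for n in S:
    hsv=cv2.cvtColor(cv2.imread(f"pics/{n}9.png"),cv2.COLOR_BGR2HSV)
    m=cv2.inRange(hsv,(17,140,140 if n=="top" else 150),(25,220,255))
    m=cv2.morphologyEx(m,cv2.MORPH_OPEN,np.ones((3,3)))
    k,l,st,ce=cv2.connectedComponentsWithStats(m)
    for nm,p in S[n].items():
        c=l[p[1],p[0]]
        cn=max(cv2.findContours((l==c).astype(np.uint8),0,1)[0],key=len)
        P=cast(n,cv2.convexHull(cn)[:,0].astype(float),12+H[nm]); q=np.array(circ(P))
        a=.0676; R=np.array([[np.cos(a),np.sin(a)],[-np.sin(a),np.cos(a)]])
        print(n,nm,st[c],q.round(1),"rack",(R@(q[:2]-rk[n])).round(1))
E
```

```text
top tall [ 80 262  34  35 922] [463.  221.2  24.2] rack [ -0.7 151. ]
top squat [ 157  256   39   40 1224] [468.9 120.2  30.3] rack [-1.6 49.8]
top sq [224 255  28  29 656] [475.6  21.6  21.3] rack [ -1.6 -49. ]
top hex [290 249  30  30 702] [482.4 -79.2  22.3] rack [  -1.6 -150. ]
side tall [251 288  37  31 916] [461.5 223.9  24.8] rack [  1.1 148.2]
side squat [269 255  39  31 971] [467.1 123.6  30.7] rack [-0.1 47.7]
side sq [291 205  27  19 389] [473.8  25.7  21.7] rack [  0.  -50.4]
side hex [305 172  24  17 323] [479.7 -74.5  22.7] rack [  -0.9 -150.8]
```

All four are within about 3 mm of their bay centres in both views, upright and released.

```bash
python3 -c "
from rig import r
print(r.sign_off())"
```

```text
the job is handed in; nothing more can be done
None
```

I moved the four jars into the rack in their original left-to-right order (tall, squat, square, six-sided), one to a bay. I then let go of them all and handed the job in at about 36 s of the 96 s allowed.

- **Placing:** I lowered each jar until the floor took its weight (5.7 to 6.6 N upward at the wrist), opened the gripper and rose straight up. The arm then moved well clear of everything.
- **Final position check:** the lids measured within about 2.5 mm of the bay centres in both camera views, against the 15 mm allowed. All four jars look upright, and the pink look-alike was not touched.
- **What disagreed:** the two cameras differ by 2 to 5 mm in absolute position, for the jars and for the rack corners alike. I placed the jars using averages of the two views. For the last three jars I moved the target about 1.5 mm to the right after a close look. The final check compares jars and rack within the same view, where that difference largely cancels.
- **A small slip:** I got a sign wrong approaching the tall jar and gripped it about 4 mm off centre. I allowed for that when setting it down.

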